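# Open the bench air valve and hang its tag

## Robot

A 6-joint arm with a two-finger parallel gripper is mounted at the origin on the work surface. World frame = base frame: x ahead of the robot, y to its left, z up, the work surface at z = 0. Lengths are in m, angles in degrees, forces in N, time in s.
With the tool pointing down it reaches from about 0.35 to 0.875 m from the base axis. Payload 4.2 kg.
Tool frame: the origin (TCP) lies on the front face of the gripper's body, between the roots of the fingers; the fingertips stand 70 mm ahead of it and the grasp point (between the pads) lies 51 mm ahead of it; x points along the fingers, y is the direction in which the jaws open and shut, and the axes are right-handed (so a half turn about x gives the same grasp; the last joint's range is limited). The gripper opens to 87 mm and grips with 3 to 60 N. Pads are 19 mm wide; open, the fingers measure 117 mm over their backs; the gripper's body (75 mm by 190 mm) begins 51 mm behind the grasp point.
Start: joints at [84.603, 22.042, 0.453, 0, -68.411, -14.817], TCP at [0.216, 0.586, 0.292] pointing down, gripper open.
Joint ranges: [-179.83, 179.83], [-69.29, 118.12], [-61.27, 80.66], [-181.25, 117.63], [-171.15, -9.14], [-177.46, 177.46]. Speed limits (degrees/s): [159.86, 159.86, 180, 180, 180, 180].

## Interface

Orientations are given as a 3x3 rotation matrix whose columns are the frame's x, y, z axes.
In Python, from station import r, viewer, spotter gives the robot as it stands.
- The arm moves only by the tool move_arm, never from a script. Its argument "series" is a list that holds one entry, the list of rows, each a list of 7 numbers: the turn, a rotation vector about the world's x, y, z scaled (see below), then the shift along the world's x, y, z scaled (see below), then the opening, from 0 (shut) to 1 (fully open). A call has 1 to 20 rows; each row shifts and turns the pose as measured when the row begins; what a row does not reach is not made up. The controller multiplies each number of a shift by 60 mm and each number of a turn by 8 degrees. A row lasts 1/8 s, in which the tool goes at most 62.5 mm and 10.7 degrees, less where a joint would pass 70% of its speed; a pose out of reach is approached as far as the arm can. A call with a number of a shift or a turn outside -1 to 1 is refused whole. A call with a gripper value outside its range is refused whole. The fingers move at their own pace and stop on an object; the grip force is fixed at half the most. Time passes only in rows, so rows that do not move let the fingers close. It gives the time, the measured TCP pose, the force and the opening at its end, in the units of the state.
- r.sense(): the state, without advancing time (a new reading comes with each control period).
- viewer.capture(name): name is "side" or "top" or "wrist"; returns (picture, depth): 420x560x3 uint8, red, green, blue; 420x560 float32, m along the optical axis (not along the pixel's ray), 0 where there is no reading.
- viewer.camera_params(name): a dict with "mtx" (3x3 intrinsics, pixels), "pose" (4x4, takes a point from camera to world coordinates). Camera axes: x right, y down, z forward; pixel columns grow to the right and rows downward; lengths in m; the calibration is good to about 2 mm. A picture is of the moment at which its call begins: read the wrist's pose just before it. camera_params takes no time and is no camera call; for the wrist camera it gives the pose at the moment of the call.
- r.finish_job(): hands the job in, once; it reports no verdict.
Trained networks look in the newest picture that a camera, given by its name, has taken for a name from the list of things; names that differ only in an ending like _2 or _b are one class to them, and where a whole thing is asked for, a point or a joint stands for the part that bears it (a point fixed in the world has none). Each returns a list of dicts, best first, with "conf" (0 to 1); they miss things now and then, are a little off and sometimes report something else, mostly with a low value. They report only what shows in the picture. A call takes as long as a camera call. They do not tell look-alikes from the thing itself.
- spotter.find_in(camera, name): "centre" ([column, row] in pixels, amid what is visible of it).
- spotter.trace(camera, name): "mask" (420x560 bool, what is visible of it) and "centre" ([column, row] in pixels, amid what is visible of it).
The state is a dict: "time_s": time; "joints": joint angles; "joint_velocities": joint speeds; "effort": joint torques, N m; "tcp_pos": TCP position; "ee_rot": TCP orientation; "wrist_force": force on the tool from outside, world axes, zero at the start; "moment": the same for the moment, N m; "gripper_width": opening from 0.0 (shut) to 1.0 (fully open).
Only numpy, scipy, OpenCV 4.12 (cv2) and the standard library are available. Lean on these libraries where they do the work, as an engineer would, in place of code of your own. Each camera call takes 0.05 s, during which the arm holds its last target.

## Task

The bench air line was only cracked open to charge it. Open the gate valve all the way - turn its handwheel counter-clockwise, as seen from above, until you feel the stop - then back it off a quarter turn so the stem cannot jam. Then take the valve's tag from the wooden rack and hang it by its wire bail on the hook beside the gauge, marked face outward (towards the free end of the hook), and leave the loose things on the bench where they are.

Things in the scene. Friction and masses are not known exactly. Their poses are not given: they have to be found in the camera images.
- station: Air station fixed to the bench, place and yaw vary. 41 mm pipe along y, axis 85 mm high; brass gate valve at the origin (on the bench, under the stem). The hook points to -x; z up. At y -115 mm a gauge 60 mm across, 192 mm high; at -225 mm a strut post, 245 mm high, front at x +45 mm, with the hook, couplers below (94 mm high, to x -66 mm); end cap to -277 mm. At +250 mm the pipe goes down.
- wheel (a joint): Angle of the valve's handwheel, rad; grows counter-clockwise seen from above, which opens the valve. The stem does not rise. It starts 1 to 2.5 turns short of the fully-open stop, which is hard and has to be felt: its number is not given. The packing's friction, about 0.3 N m all the way, holds the wheel where it is left.
- wheel_hub (a point): Centre of the handwheel, 215 mm above the bench; frame turns with it, z up. Dark wheel 160 mm across: round rim 12 mm thick (centre line at radius 74 mm), hub 31 mm across, nut to 27 mm above this point, three spokes 11 mm wide, 9 mm high, at 0, 120 and 240 degrees from x. The three openings are clear from radius 16 to 68 mm, and for 30 mm below the wheel.
- tag: The valve's tag, 60 g: stiff plate 46 mm wide (y), 6 mm thick (x), 60 mm high (z up), origin at the centre of its lower edge. On top a stiff 4 mm wire bail, a loop with a peak, 26 mm wide between wire centres, 88 mm high from the origin. The marked face (white panel, black bow-tie valve sign) looks along -x; the back is bare metal. It starts upright in the rack's middle groove.
- tag_bail (a point): The inside of the bail's peak, 84 mm above the tag's lower edge, where it hangs on the hook. The window under it is 24 mm high (plate top to peak).
- rack: Softwood block 76 x 110 x 32 mm, fixed, with three grooves 8 mm wide and 18 mm deep along its y axis; origin under its centre. The tag's width runs along the grooves, its x axis is the rack's x axis. The rack may have any yaw.
- hook_seat (a point): On the centre line of the hook's level wire, 235 mm above the bench; axes as the station. The hook is a 6 mm wire that runs level from the strut post, 60 mm behind this point (+x), to 35 mm in front of it (-x).
- hook_tip (a point): The free end of the hook (centre of its round end), 43 mm in front of hook_seat and 6 mm higher; outward is from hook_seat to here. The top of the tip is 9 mm above the wire's centre line.
- wrench: Bystander: steel combination wrench, 210 mm long, lying along the pipe, in front of the valve. Origin at its middle.
- tape_roll: Bystander: roll of white thread tape, 60 mm across, 19 mm high, lying behind the valve. Origin under its centre.
- oil_can: Bystander: grey can, 54 mm across, 150 mm high, standing behind the gauge. Origin under its centre.
- jar: Bystander: glass jar with a steel cap, 72 mm across, 90 mm high. Origin under its centre.
- tape_measure: Bystander: black and yellow tape measure, 72 x 36 x 62 mm. Origin under its centre.
- offcut: Bystander: offcut of softwood, 90 x 60 x 38 mm. Origin under its centre.
Things that resemble listed ones, but are neither listed nor needed, are in the scene too. What is shaped like the tag but red is not meant.

How it is judged:
By the outcome, as a careful person would: the job done as asked, in the order asked, and still so for the second after the job is handed in, with the robot touching nothing.
It also fails if it takes over 72 s, if anything falls off the work surface, if the arm or the gripper's body presses on something with over 40 N, if the wrist force passes 120 N, or if a joint passes its speed limit or range.

## Working session

There is one attempt and no reset: what is moved stays moved. The work goes in short steps, Python scripts to look and compute and a tool call to move; the robot and the scene stay as the last step left them, time stands still between calls to the robot, and variables do not carry over. Pictures are saved under pics/ and viewed, and the job is handed in when it is done.

Besides the shell and the picture viewer there is one more tool, called after "Emit:" as name(argument=value, ...) on one line, values as JSON. move_arm: Moves the arm, as the interface text tells. Its arguments: {"type":"object","properties":{"series":{"type":"array","items":{"type":"array","items":{"type":"array","items":{"type":"number","minimum":-1,"maximum":1}}}}},"required":["series"]}

```bash
ls; mkdir -p pics
python3 - <<'E'
from station import r,viewer,spotter
import cv2,numpy as np
s=r.sense();print({k:np.round(v,3).tolist() for k,v in s.items()})
for n in ["side","top","wrist"]:
    p,d=viewer.capture(n);cv2.imwrite(f"pics/{n}0.png",p[:,:,::-1]);np.save(f"{n}0_d.npy",d);np.save(f"{n}0_p.npy",p)
    c=viewer.camera_params(n);print(n,np.round(c["mtx"],1).tolist(),np.round(c["pose"],3).tolist())
E
```

```text
pics
{'time_s': 0.0, 'joints': [84.604, 22.092, 0.378, -0.027, -68.413, -14.817], 'joint_velocities': [-0.056, -0.027, -0.062, -0.04, -0.019, 0.016], 'effort': [0.0, -39.066, 18.74, 4.22, 0.011, -0.0], 'tcp_pos': [0.216, 0.586, 0.291], 'ee_rot': [[-0.001, -0.346, -0.938], [-0.002, -0.938, 0.346], [-1.0, 0.002, -0.0]], 'wrist_force': [-0.422, 0.013, 0.122], 'moment': [0.021, -0.001, 0.017], 'gripper_width': 1.003}
side [[387.7, 0.0, 275.8], [0.0, 387.7, 208.9], [0.0, 0.0, 1.0]] [[-0.876, -0.269, 0.399, 0.142], [-0.481, 0.528, -0.7, 0.639], [-0.023, -0.806, -0.592, 0.753], [0.0, 0.0, 0.0, 1.0]]
top [[400.3, 0.0, 283.3], [0.0, 400.3, 213.9], [0.0, 0.0, 1.0]] [[0.017, -0.985, 0.173, 0.362], [-1.0, -0.018, -0.001, -0.082], [0.004, -0.173, -0.985, 1.155], [0.0, 0.0, 0.0, 1.0]]
wrist [[297.7, 0.0, 278.0], [0.0, 297.7, 209.7], [0.0, 0.0, 1.0]] [[-0.346, -0.899, -0.268, 0.29], [-0.938, 0.332, 0.097, 0.561], [0.002, 0.285, -0.959, 0.383], [0.0, 0.0, 0.0, 1.0]]
```

View pics/side0.png

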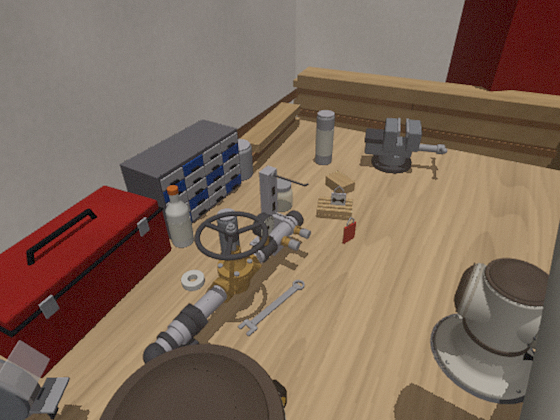

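View pics/top0.png

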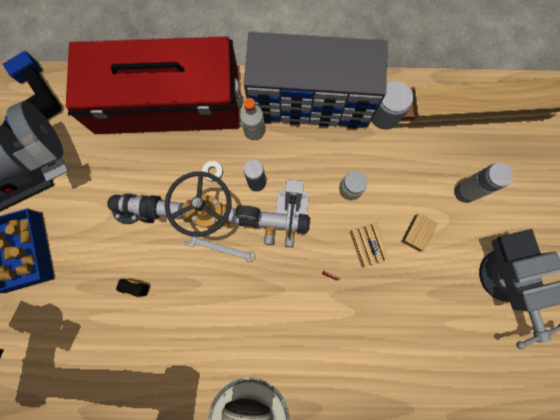

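View pics/wrist0.png

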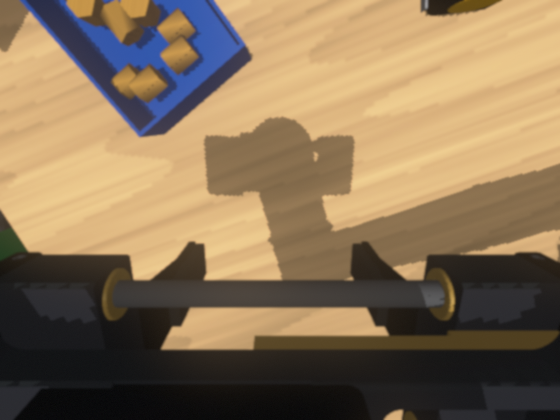

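```bash
cat > h.py <<'E'
from station import r,viewer,spotter
import cv2,numpy as np
def shot(n,tag=None):
    c=viewer.camera_params(n); p,d=viewer.capture(n)
    if tag: cv2.imwrite(f"pics/{tag}.png",p[:,:,::-1])
    return p,d,c
def cloud(d,c):
    K=c["mtx"];T=c["pose"];v,u=np.mgrid[:d.shape[0],:d.shape[1]]
    P=np.stack([(u-K[0,2])/K[0,0]*d,(v-K[1,2])/K[1,1]*d,d],-1)
    W=P@T[:3,:3].T+T[:3,3];W[d==0]=np.nan
    return W
def proj(X,c):
    K=c["mtx"];T=c["pose"];X=np.atleast_2d(X)
    q=(X-T[:3,3])@T[:3,:3]
    return (q@K.T)[:,:2]/q[:,2:]
def atz(uv,z,c):
    K=c["mtx"];T=c["pose"];ray=T[:3,:3]@np.linalg.inv(K)@np.r_[uv,1.]
    return T[:3,3]+ray*(z-T[2,3])/ray[2]
def up(p,x0,x1,y0,y1,f,tag):
    cv2.imwrite(f"pics/{tag}.png",cv2.resize(p[y0:y1,x0:x1,::-1],None,fx=f,fy=f,interpolation=cv2.INTER_CUBIC))
E
python3 - <<'E'
from h import *
from scipy.optimize import least_squares
p=np.load("top0_p.npy");d=np.load("top0_d.npy");c=viewer.camera_params("top");W=cloud(d,c)
# wheel rim
z=W[...,2]
v,u=np.mgrid[:420,:560]
m=(abs(u-198)<45)&(abs(v-205)<45)&(z>.2)&(z<.235)
q=W[m][:,:2];print(len(q))
r0=np.linalg.norm(q-np.median(q,0),axis=1);q=q[r0>.055]
f=least_squares(lambda a:np.linalg.norm(q-a[:2],axis=1)-a[2],[*q.mean(0),.074],loss='soft_l1',f_scale=.003);print("wheel",f.x)
m=(z>.09)&(z<.115)&(u>105)&(u<315)&(v>190)&(v<240)
np.set_printoptions(precision=3,suppress=True)
for n in ["top"]:
  for k in ["station","wheel","tag","rack","wrench","tape_roll","oil_can","jar","tape_measure","offcut"]:
    viewer.capture
    try:
      for o in spotter.find_in(n,k)[:3]:
        cx,cy=np.round(o["centre"]).astype(int);print(k,round(o["conf"],2),cx,cy,W[min(cy,419),min(cx,559)])
    except Exception as e: print(k,e)
up(p,90,320,150,280,3.4,"st_top");up(p,310,450,200,290,5.7,"rack_top")
s=np.load("side0_p.npy");up(s,180,370,140,260,4.2,"st_side")
print(r.sense()["time_s"])
E
```

```text
1394
wheel [0.54862957 0.1211495  0.07322634]
station 0.86 212 212 [0.527 0.086 0.221]
station 0.42 366 242 [ 0.482 -0.317  0.033]
wheel 0.82 198 204 [0.543 0.118 0.235]
tag 0.43 332 277 [ 0.383 -0.221  0.031]
tag 0.29 256 175 [ 0.639 -0.01   0.152]
rack 0.78 366 242 [ 0.482 -0.317  0.033]
wrench 0.78 217 246 [0.466 0.106 0.006]
wrench 0.56 353 185 [ 0.632 -0.272  0.09 ]
tape_roll 0.57 212 166 [0.702 0.13  0.014]
oil_can 0.92 255 173 [ 0.644 -0.007  0.151]
oil_can 0.21 197 205 [0.542 0.121 0.229]
jar 0.97 353 185 [ 0.632 -0.272  0.09 ]
jar 0.35 417 231 [ 0.516 -0.461  0.036]
tape_measure 0.8 132 284 [0.355 0.32  0.064]
offcut 0.73 420 232 [ 0.513 -0.469  0.037]
offcut 0.71 354 183 [ 0.638 -0.275  0.089]
0.65
```

View pics/st_top.png

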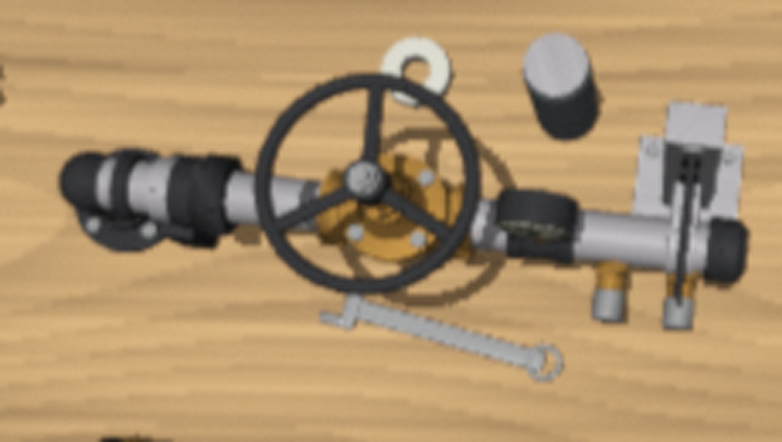

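View pics/rack_top.png

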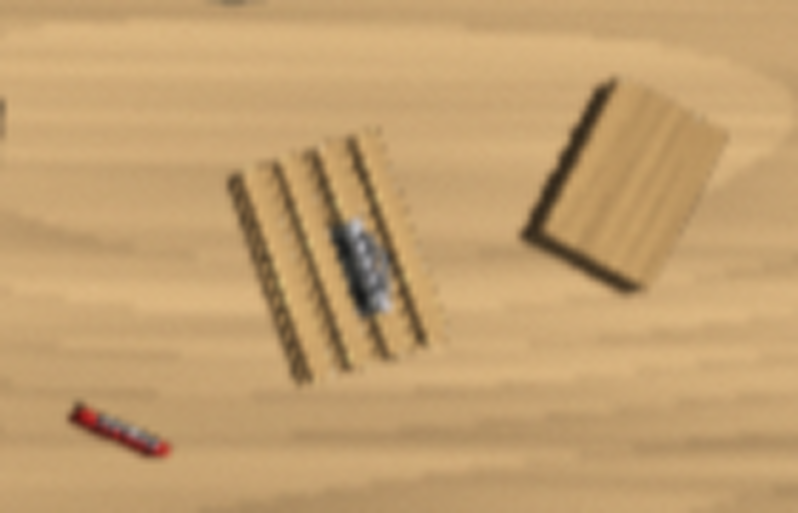

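View pics/st_side.png

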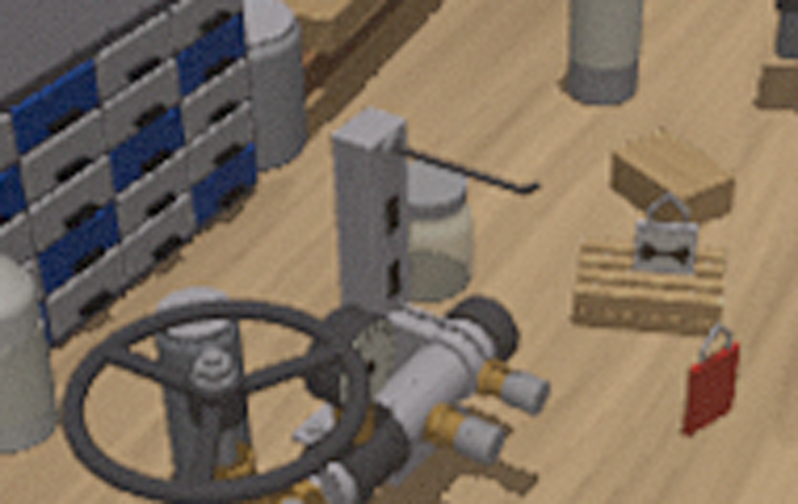

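```bash
cat >> h.py <<'E'
HUB=np.array([.5486,.1211])
def spokes(p,c,hub=HUB,z=.2195):
    # darkness sampled on circle radii 25..60
    g=cv2.cvtColor(p,cv2.COLOR_RGB2GRAY).astype(np.float32)
    th=np.deg2rad(np.arange(0,360,1.)); acc=np.zeros(360)
    for R in np.arange(.03,.064,.003):
        X=np.c_[hub[0]+R*np.cos(th),hub[1]+R*np.sin(th),np.full(360,z)]
        uv=proj(X,c).astype(np.float32)
        acc+=cv2.remap(g,uv[:,0].reshape(1,-1),uv[:,1].reshape(1,-1),cv2.INTER_LINEAR)[0]
    acc/=12
    f=np.array([acc[k]+acc[(k+120)%360]+acc[(k+240)%360] for k in range(120)])/3
    return f,acc
E
python3 - <<'E'
from h import *
np.set_printoptions(precision=3,suppress=True)
p=np.load("top0_p.npy");d=np.load("top0_d.npy");c=viewer.camera_params("top");W=cloud(d,c)
f,a=spokes(p,c);k=np.argsort(f)[:8];print("spoke",k,f[k],f.mean())
z=W[...,2];X=W[z==z]
# pipe ridge: points z in .098-.112 within region
yaw0=np.deg2rad(-6)
for it in range(3):
  R=np.array([[np.cos(yaw0),-np.sin(yaw0)],[np.sin(yaw0),np.cos(yaw0)]])
  L=(X[:,:2]-HUB)@R
  m=(abs(L[:,0])<.03)&(X[:,2]>.085)&(X[:,2]<.108)&(((L[:,1]>-.21)&(L[:,1]<-.15))|((L[:,1]>.09)&(L[:,1]<.19)))
  ys=L[m,1];xs=L[m,0]
  k=np.polyfit(ys,xs,1);print(len(ys),k)
  yaw0-=np.arctan(k[0])
print("yaw",np.rad2deg(yaw0))
m=(abs(L[:,1]+.225)<.03)&(X[:,2]>.2)&(L[:,0]<.12)&(L[:,0]>-.1)
o=np.argsort(L[m,0])
print(np.c_[L[m],X[m,2]][o][:60:2])
# tag/rack
m=(np.abs(X[:,0]-.48)<.09)&(abs(X[:,1]+.317)<.09)
r_=m&(X[:,2]>.026)&(X[:,2]<.036)
rc=cv2.minAreaRect(X[r_][:,:2].astype(np.float32));print("rack",rc)
t=m&(X[:,2]>.05);print("tag",t.sum(),X[t])
E
```

```text
spoke [  0 119 118 117 116   1 115   2] [55.526 55.697 55.92  56.057 56.467 56.841 58.392 60.509] 126.35827455873843
699 [-0.011 -0.003]
694 [-0.005 -0.003]
693 [-0.001 -0.004]
yaw -5.059271005581184
[[-0.058 -0.224  0.243]
 [-0.058 -0.226  0.244]
 [-0.056 -0.221  0.241]
 [-0.053 -0.221  0.237]
 [-0.053 -0.223  0.238]
 [-0.051 -0.223  0.24 ]
 [-0.049 -0.223  0.239]
 [-0.046 -0.223  0.238]
 [-0.044 -0.222  0.238]
 [-0.041 -0.222  0.238]
 [-0.039 -0.222  0.238]
 [-0.038 -0.226  0.236]
 [-0.037 -0.224  0.238]
 [-0.035 -0.221  0.238]
 [-0.034 -0.226  0.235]
 [-0.032 -0.223  0.238]
 [-0.029 -0.223  0.237]
 [-0.029 -0.226  0.236]
 [-0.027 -0.221  0.236]
 [-0.025 -0.223  0.237]
 [-0.023 -0.222  0.24 ]
 [-0.02  -0.225  0.239]
 [-0.018 -0.224  0.239]
 [-0.016 -0.222  0.241]
 [-0.015 -0.226  0.236]
 [-0.013 -0.224  0.237]
 [-0.011 -0.221  0.239]
 [-0.011 -0.226  0.239]
 [-0.008 -0.221  0.237]
 [-0.006 -0.221  0.237]]
rack ((0.4777555763721466, -0.32870927453041077), (0.10980638861656189, 0.07361428439617157), 18.685762405395508)
tag 96 [[ 0.489 -0.323  0.072]
 [ 0.489 -0.325  0.075]
 [ 0.489 -
[... 1546 characters left out ...]
53]
 [ 0.461 -0.331  0.054]
 [ 0.46  -0.33   0.071]
 [ 0.459 -0.332  0.075]
 [ 0.46  -0.335  0.073]
 [ 0.458 -0.334  0.09 ]
 [ 0.458 -0.337  0.09 ]
 [ 0.458 -0.331  0.056]
 [ 0.458 -0.332  0.061]
 [ 0.457 -0.333  0.071]
 [ 0.457 -0.334  0.077]
 [ 0.456 -0.335  0.086]
 [ 0.456 -0.338  0.084]
 [ 0.455 -0.333  0.059]
 [ 0.454 -0.333  0.07 ]
 [ 0.454 -0.334  0.077]
 [ 0.454 -0.338  0.073]
 [ 0.453 -0.332  0.053]
 [ 0.453 -0.333  0.058]
 [ 0.452 -0.335  0.063]
 [ 0.451 -0.335  0.074]
 [ 0.451 -0.337  0.076]
 [ 0.452 -0.341  0.072]
 [ 0.45  -0.335  0.05 ]
 [ 0.45  -0.335  0.06 ]
 [ 0.449 -0.335  0.072]
 [ 0.449 -0.338  0.073]
 [ 0.449 -0.34   0.075]
 [ 0.447 -0.336  0.057]
 [ 0.447 -0.338  0.061]]
```

Emit:
move_arm(series=[[[0, 0, 0, 0, 0, 0.6, 0], [0, 0, 0, 0, 0, 0.6, 0], [0, 0, 0, 0.56, -0.8, 0, 0], [0, 0, 0, 0.56, -0.8, 0, 0], [0, 0, 0, 0.56, -0.8, 0, 0], [0, 0, 0, 0.56, -0.8, 0, 0], [0, 0, 0, 0.56, -0.8, 0, 0], [0, 0, 0, 0.56, -0.8, 0, 0], [0, 0, 0, 0.56, -0.8, 0, 0], [0, 0, 0, 0.56, -0.8, 0, 0], [0, 0, 0, 0.56, -0.8, 0, 0], [0, 0, 0, 0, 0, 0, 0]]])

```text
time_s: 2.15
tcp_pos: [0.5244, 0.14, 0.3671]
ee_rot: [[0.005, -0.342, -0.94], [0.002, -0.94, 0.342], [-1.0, -0.004, -0.004]]
wrist_force: [-0.5, -0.1, -0.4]
gripper_width: 0.005
```

Emit:
move_arm(series=[[[0, 0, 0, 0.73, -0.93, 0, 0], [0, 0, 0, 0, 0, 0, 0], [0, 0, 0, 0, 0, -0.5, 0], [0, 0, 0, 0, 0, -0.5, 0]]])

```text
time_s: 2.65
tcp_pos: [0.562, 0.0948, 0.3089]
ee_rot: [[0.012, -0.341, -0.94], [0.006, -0.94, 0.341], [-1.0, -0.01, -0.009]]
wrist_force: [-0.1, 0.8, 0.6]
gripper_width: 0.004
```

Run:
```python
from h import *
print(r.sense()["tcp_pos"])
p,d,c=shot("wrist","w1");p,d,c=shot("side","s1")
up(p,150,330,140,300,4,"s1c")
```

```text
[0.56204592 0.09477151 0.30892279]
```

View pics/w1.png

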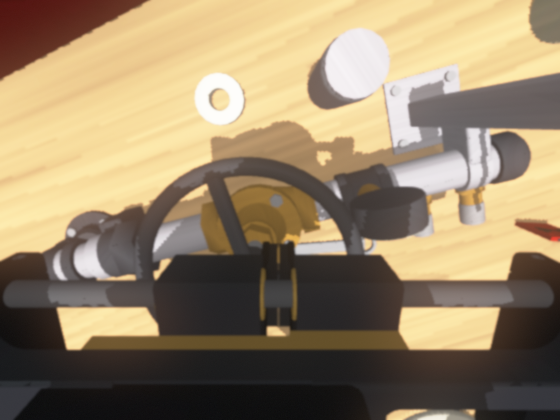

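View pics/s1c.png

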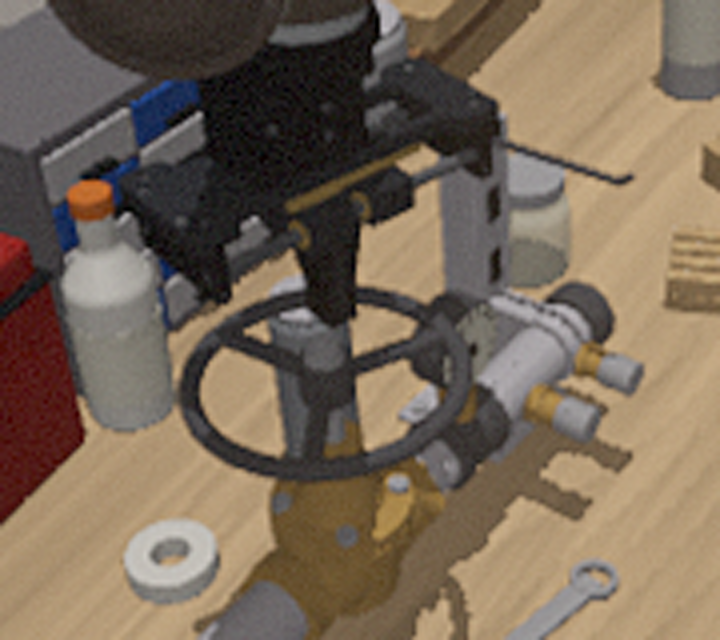

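Emit:
move_arm(series=[[[0, 0, 0, 0.11, -0.18, 0, 0], [0, 0, 0, 0, 0, 0, 0], [0, 0, 0, 0, 0, -0.35, 0], [0, 0, 0, 0, 0, -0.3, 0], [0, 0, 0, 0, 0, 0, 0]]])

```text
time_s: 3.38
tcp_pos: [0.5697, 0.0851, 0.2735]
ee_rot: [[0.016, -0.338, -0.941], [0.007, -0.941, 0.338], [-1.0, -0.012, -0.013]]
wrist_force: [-0.8, -0.1, 0.7]
gripper_width: 0.01
```

```bash
cat >> h.py <<'E'
def circ(n,step,R=.042,pos=None):
    s=r.sense();q=(s["tcp_pos"] if pos is None else pos)[:2]-HUB
    a=np.arctan2(q[1],q[0]);print("ang",np.rad2deg(a),"r",np.hypot(*q),"z",s["tcp_pos"][2])
    cur=q
    out=[]
    for i in range(1,n+1):
        t=a+np.deg2rad(step)*i;nx=R*np.array([np.cos(t),np.sin(t)])
        out.append(np.round((nx-cur)/.06,2).tolist());cur=nx
    print(out)
E
python3 -c "
from h import *
circ(10,20)"
```

```text
ang -59.62270083755551 r 0.041731895090883514 z 0.27346668545464103
[[0.19, 0.15], [0.12, 0.21], [0.04, 0.24], [-0.04, 0.24], [-0.12, 0.21], [-0.19, 0.16], [-0.23, 0.08], [-0.24, -0.0], [-0.23, -0.08], [-0.19, -0.16]]
```

Emit:
move_arm(series=[[[-0.05, 0.11, 0, 0, 0, -0.1, 0], [0, 0, 0, 0.19, 0.15, 0, 0], [0, 0, 0, 0.12, 0.21, 0, 0], [0, 0, 0, 0.04, 0.24, 0, 0], [0, 0, 0, -0.04, 0.24, 0, 0], [0, 0, 0, -0.12, 0.21, 0, 0], [0, 0, 0, -0.19, 0.16, 0, 0]]])

```text
time_s: 4.25
tcp_pos: [0.5719, 0.148, 0.2709]
ee_rot: [[-0.011, -0.339, -0.941], [-0.032, -0.94, 0.339], [-0.999, 0.034, -0.001]]
wrist_force: [11.2, -13.5, -4.7]
gripper_width: 0.007
```

```bash
python3 -c "
from h import *
circ(10,20)
p,d,c=shot('side','s2')
up(p,150,330,140,300,4,'s2c')"
```

```text
ang 49.05547612632078 r 0.03555648842365693 z 0.27085485437185386
[[-0.14, 0.21], [-0.24, 0.05], [-0.24, -0.04], [-0.21, -0.12], [-0.16, -0.18], [-0.09, -0.23], [-0.0, -0.24], [0.08, -0.23], [0.15, -0.19], [0.21, -0.13]]
```

View pics/s2c.png

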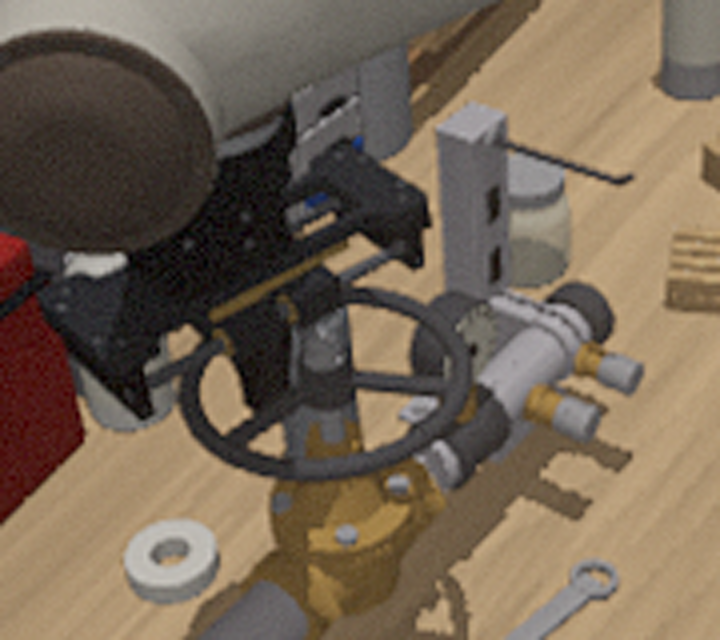

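Emit:
move_arm(series=[[[0.12, -0.04, 0, -0.1, 0.25, -0.04, 0], [0.12, -0.04, 0, -0.22, 0.08, -0.02, 0], [0, 0, 0, -0.25, -0.01, 0, 0], [0, 0, 0, -0.23, -0.1, 0, 0], [0, 0, 0, -0.18, -0.17, 0, 0], [0, 0, 0, -0.11, -0.22, 0, 0]]])

```text
time_s: 5.05
tcp_pos: [0.5224, 0.15, 0.2742]
ee_rot: [[0.046, -0.333, -0.942], [0.023, -0.942, 0.334], [-0.999, -0.037, -0.036]]
wrist_force: [-1.0, 10.5, -1.9]
gripper_width: 0.003
```

```bash
python3 -c "
from h import *
circ(10,20)"
```

```text
ang 132.27690740775967 r 0.03901214173523205 z 0.2741538303857084
[[-0.18, -0.16], [-0.07, -0.23], [0.01, -0.24], [0.09, -0.22], [0.16, -0.18], [0.22, -0.11], [0.24, -0.03], [0.24, 0.05], [0.21, 0.13], [0.15, 0.19]]
```

Emit:
move_arm(series=[[[-0.08, 0.16, 0, -0.24, -0.22, -0.08, 0], [-0.08, 0.16, 0, -0.1, -0.29, -0.04, 0], [0, 0, 0, 0.03, -0.31, -0.02, 0], [0, 0, 0, 0.15, -0.27, 0, 0], [0, 0, 0, 0.25, -0.19, 0, 0], [0, 0, 0, 0.3, -0.07, 0, 0]]])

```text
time_s: 5.8
tcp_pos: [0.5468, 0.0909, 0.2707]
ee_rot: [[0.007, -0.323, -0.946], [0.04, -0.945, 0.323], [-0.999, -0.041, 0.006]]
wrist_force: [-14.2, -0.8, 3.5]
gripper_width: 0.004
```

```bash
python3 -c "
from h import *
circ(8,24)"
```

```text
ang -93.36333003373586 r 0.030228971545293123 z 0.2707066157719324
[[0.28, -0.15], [0.25, 0.16], [0.16, 0.24], [0.05, 0.29], [-0.07, 0.28], [-0.18, 0.23], [-0.26, 0.13], [-0.29, 0.02]]
```

Emit:
move_arm(series=[[[-0.14, 0.02, 0, 0.25, -0.2, -0.03, 0], [-0.14, 0.02, 0, 0.28, 0.13, 0, 0], [0, 0, 0, 0.19, 0.24, 0, 0], [0, 0, 0, 0.08, 0.3, 0, 0], [0, 0, 0, -0.05, 0.3, 0, 0], [0, 0, 0, -0.17, 0.25, 0, 0]]])

```text
time_s: 6.55
tcp_pos: [0.5767, 0.1404, 0.2675]
ee_rot: [[-0.036, -0.325, -0.945], [-0.038, -0.944, 0.326], [-0.999, 0.048, 0.022]]
wrist_force: [31.3, -42.7, -14.6]
gripper_width: 0.01
```

```bash
python3 -c "
from h import *
circ(8,24)"
```

```text
ang 34.47268053778109 r 0.03404579777828395 z 0.2674811550413216
[[-0.1, 0.28], [-0.27, 0.1], [-0.29, -0.02], [-0.26, -0.14], [-0.18, -0.23], [-0.07, -0.28], [0.05, -0.29], [0.16, -0.24]]
```

```bash
python3 -c "
from h import *
s=r.sense();print(s['wrist_force'],s['moment'])
p,d,c=shot('side','s3')
up(p,150,330,140,300,4,'s3c')
p,d,c=shot('wrist','w3')
s=r.sense();print(s['wrist_force'],s['moment'],s['tcp_pos'])"
```

```text
[ 31.31240344 -42.73144774 -14.56924762] [-12.0539348   -9.17622592   0.7769154 ]
[ 11.76532097 -17.77816347  -4.59333897] [-4.94400599 -3.5089494   0.35553664] [0.57727281 0.14011106 0.26747718]
```

View pics/s3c.png

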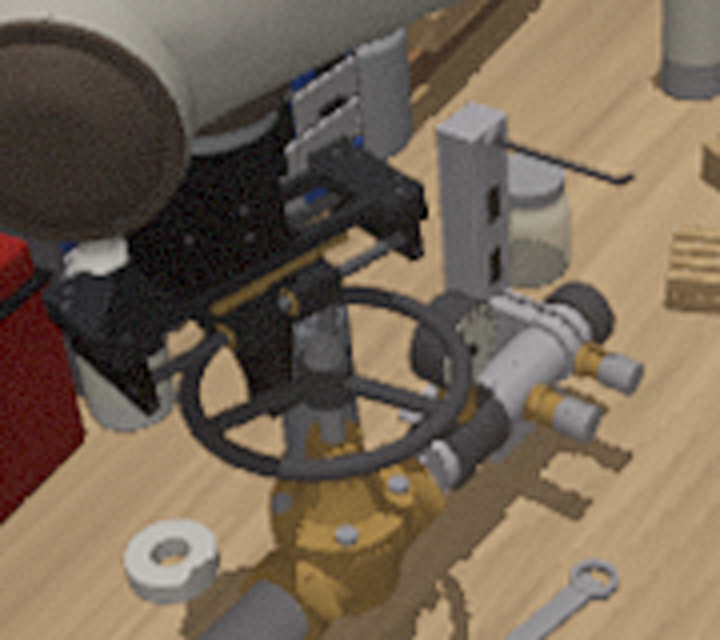

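View pics/w3.png

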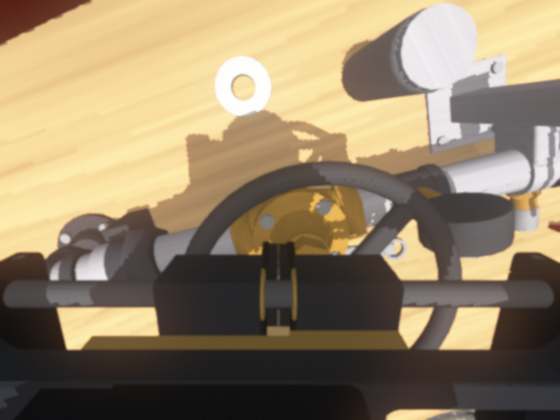

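Emit:
move_arm(series=[[[0.1, -0.08, 0, -0.14, 0.21, 0.0, 0], [0, 0, 0, -0.1, 0.16, 0, 0], [0, 0, 0, -0.1, 0.16, 0, 0]]])

```text
time_s: 7.02
tcp_pos: [0.575, 0.1432, 0.2683]
ee_rot: [[0.001, -0.331, -0.944], [-0.083, -0.94, 0.33], [-0.997, 0.078, -0.028]]
wrist_force: [23.6, -33.2, -11.6]
gripper_width: 0.004
```

```bash
python3 -c "
from h import *
circ(1,24)
p,d,c=shot('top','t3')
print(r.sense()['wrist_force'])
up(p,140,260,150,260,5,'t3c')
f,a=spokes(p,c);k=np.argsort(f)[:6];print(k,f[k])
p,d,c=shot('side','s4')
up(p,150,330,140,300,4,'s4c')
f,a=spokes(p,c);k=np.argsort(f)[:6];print(k,f[k])"
```

```text
ang 39.917350869456875 r 0.034450179445276646 z 0.26827684985834443
[[-0.13, 0.26]]
[ 25.86201299 -36.20358073 -11.20076264]
[62 61 63 64 65 60] [37.73223199 37.78998481 37.9906684  38.03643121 38.18372938 38.64539931]
[ 77  76  78 105 106 104] [67.07343207 67.63682726 68.14754232 68.38256836 68.54492188 68.73695204]
```

View pics/t3c.png

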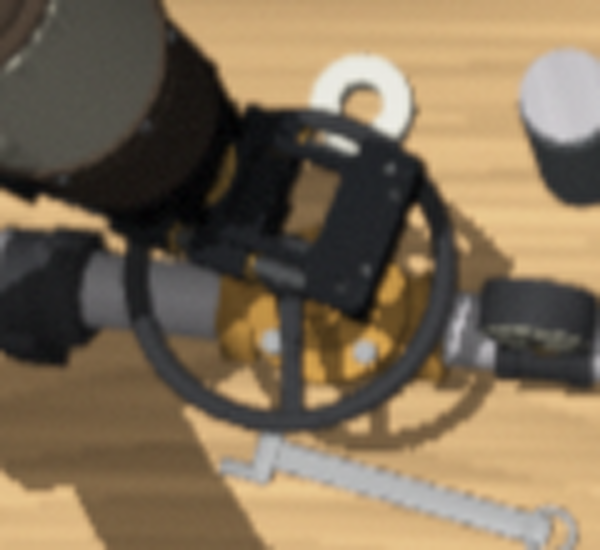

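View pics/s4c.png

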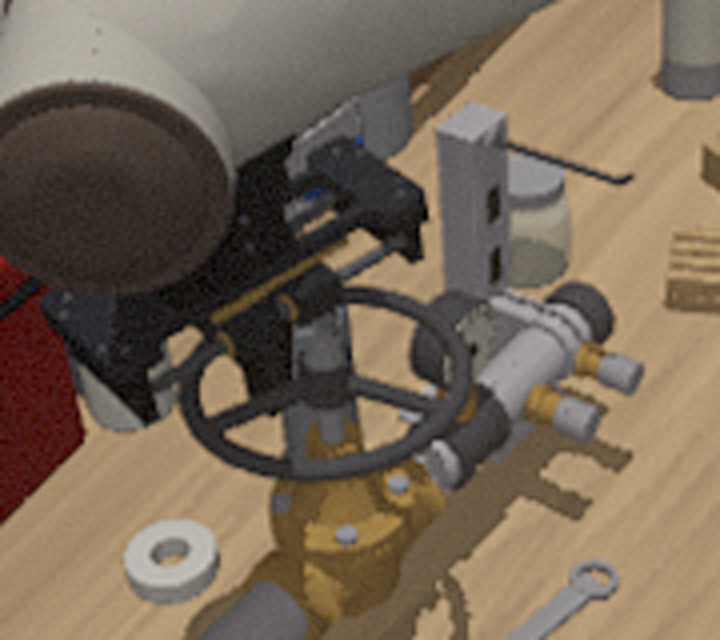

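```bash
cat >> h.py <<'E'
def spoke_at(p,c,a0,win=25,rs=np.arange(.03,.064,.003),z=.2195,hub=HUB):
    g=cv2.cvtColor(p,cv2.COLOR_RGB2GRAY).astype(np.float32)
    A=np.arange(a0-win,a0+win+.1,.5);th=np.deg2rad(A);pts=[]
    for R in rs:
        X=np.c_[hub[0]+R*np.cos(th),hub[1]+R*np.sin(th),np.full(len(th),z)]
        uv=proj(X,c).astype(np.float32)
        v=cv2.remap(g,uv[:,:1].copy(),uv[:,1:].copy(),cv2.INTER_LINEAR)[:,0]
        w=np.clip((v.min()+35)-v,0,None);pts.append((w*A).sum()/w.sum())
    return np.round(np.median(pts),2),np.round(pts,1)
E
python3 -c "
from h import *
p=cv2.imread('pics/t3.png')[:,:,::-1].copy();c=viewer.camera_params('top')
print('now',spoke_at(p,c,180))
p=np.load('top0_p.npy')
for a in (0,120,240):print('start',spoke_at(p,c,a))
p=cv2.imread('pics/s4.png')[:,:,::-1].copy();c=viewer.camera_params('side')
for a in(180,300): print('side',spoke_at(p,c,a))
q=cv2.imread('pics/side0.png')[:,:,::-1].copy()
for a in(0,120,240): print('side0',spoke_at(q,c,a))
"
```

```text
now (np.float64(185.27), array([188. , 188.4, 187.8, 188.4, 187.7, 182.6, 181.8, 182.2, 184.3,
       185.1, 185.5, 183.1]))
start (np.float64(-1.83), array([-3.6, -2.2, -1.5, -1.1, -1.4, -1.8, -1.8, -1.8, -1.8, -1.7, -1.7,
       -1.9]))
start (np.float64(119.05), array([118.5, 117.8, 118.4, 116.7, 115.2, 120.4, 126. , 123.1, 119. ,
       119.1, 119.4, 119.1]))
start (np.float64(237.18), array([245.8, 243.5, 238.1, 236.3, 234.7, 235.2, 237. , 237.3, 236.8,
       239.7, 237.9, 232.7]))
side (np.float64(178.88), array([161.7, 165.2, 167.3, 166.5, 170.2, 169.5, 187.5, 189. , 192.7,
       193. , 191.9, 188.7]))
side (np.float64(307.53), array([298.1, 299.6, 303.2, 310.7, 319.9, 316.3, 313.5, 312.1, 310.6,
       304.5, 301.5, 302.2]))
side0 (np.float64(5.99), array([ 10.1,  11.5,   9.2,   5.8,   5.2,  11.5,   6.2,   8.1,   1.9,
        -4.8, -10.6,  -7.5]))
side0 (np.float64(118.71), array([122.4, 127.2, 125.3, 121.8, 119.6, 118.5, 118. , 118.3, 118.4,
       118.6, 118.5, 118.9]))
side0 (np.float64(223.1), array([222.6, 222.8, 221. , 223.8, 223.4, 222.1, 221.5, 222.5, 225.9,
       228.6, 242.8, 239.4]))
```

```bash
cat >> h.py <<'E'
def overlay(p,c,angs,x0,x1,y0,y1,f,tag):
    im=cv2.resize(p[y0:y1,x0:x1,::-1],None,fx=f,fy=f,interpolation=cv2.INTER_CUBIC)
    for a in angs:
        t=np.deg2rad(a)
        L=[(proj([HUB[0]+R*np.cos(t),HUB[1]+R*np.sin(t),.2195],c)[0]-[x0,y0]+.5)*f for R in(.018,.067)]
        cv2.line(im,*[tuple(int(k) for k in q) for q in L],(0,255,0),1)
    cv2.imwrite(f'pics/{tag}.png',im)
E
python3 -c "
from h import *
p=cv2.imread('pics/t3.png')[:,:,::-1].copy();c=viewer.camera_params('top')
overlay(p,c,[60,180,300],160,240,165,245,7,'ov1')
p=cv2.imread('pics/s4.png')[:,:,::-1].copy();c=viewer.camera_params('side')
overlay(p,c,[60,180,300],190,275,200,265,7,'ov2')
"
```

```text
(no output)
```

View pics/ov1.png

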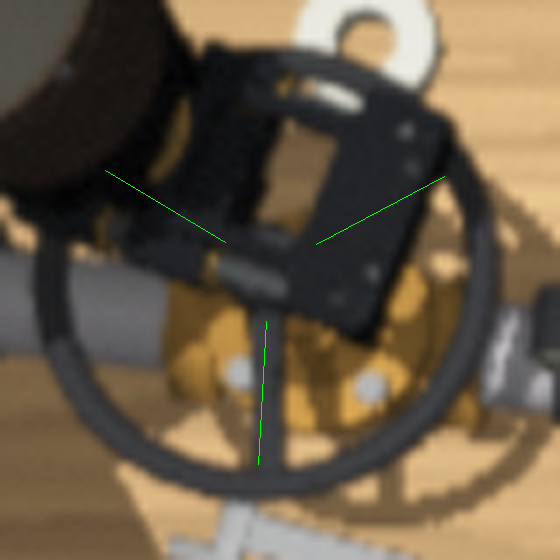

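View pics/ov2.png

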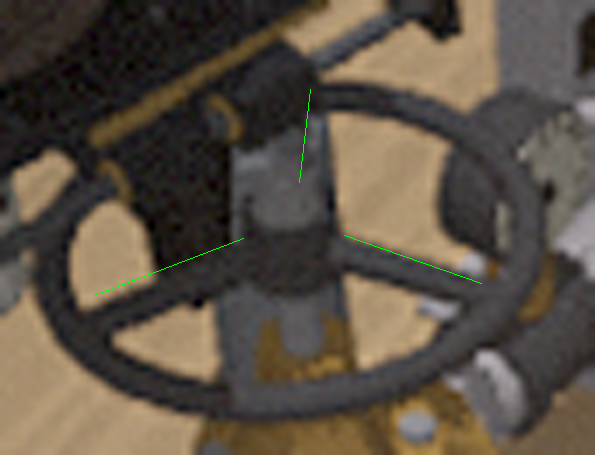

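Emit:
move_arm(series=[[[0.25, 0, 0, 0.15, -0.15, 0, 0], [0.25, 0, 0, 0.15, -0.2, 0, 0], [0, 0, 0, 0.03, -0.2, 0, 0], [0, 0, 0, 0, 0, 0, 0]]])

```text
time_s: 7.62
tcp_pos: [0.5989, 0.1081, 0.2679]
ee_rot: [[0.002, -0.334, -0.943], [-0.014, -0.943, 0.334], [-1.0, 0.013, -0.007]]
wrist_force: [0.2, 0.4, -0.6]
gripper_width: 0.008
```

```bash
python3 -c "
from h import *
circ(8,-20,.044)"
```

```text
ang -14.452524347662203 r 0.05192954511130023 z 0.2678685742828636
[[-0.23, -0.2], [-0.18, -0.18], [-0.23, -0.11], [-0.25, -0.02], [-0.25, 0.06], [-0.21, 0.14], [-0.15, 0.21], [-0.07, 0.25]]
```

Emit:
move_arm(series=[[[0, 0, 0, -0.15, -0.23, 0, 0], [0, 0, 0, -0.15, -0.22, 0, 0], [0, 0, 0, -0.23, -0.14, 0, 0], [0, 0, 0, -0.25, -0.04, 0, 0]]])

```text
time_s: 8.12
tcp_pos: [0.5563, 0.0762, 0.27]
ee_rot: [[0.027, -0.328, -0.944], [-0.001, -0.945, 0.328], [-1.0, -0.007, -0.026]]
wrist_force: [7.3, 1.9, -3.1]
gripper_width: 0.004
```

```bash
python3 -c "
from h import *
circ(4,-20,.044)
p,d,c=shot('top')
overlay(p,c,[94.5,214.5,334.5],140,260,150,260,5,'ov3')
"
```

```text
ang -80.21718357152845 r 0.045541488310386506 z 0.2700360308531434
[[-0.26, 0.03], [-0.24, 0.09], [-0.19, 0.16], [-0.13, 0.22]]
```

View pics/ov3.png

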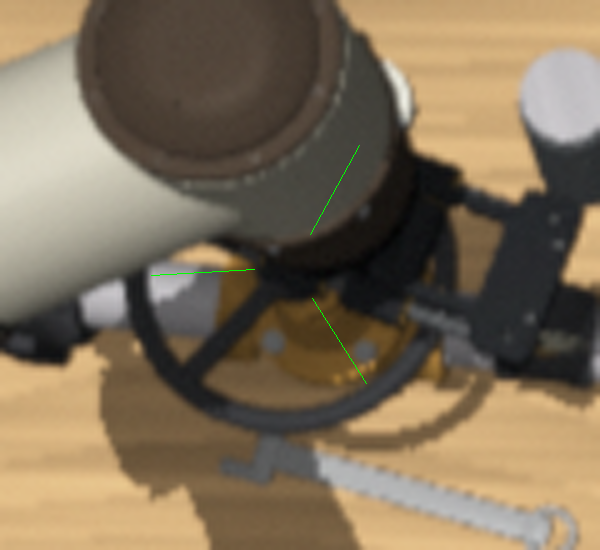

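Emit:
move_arm(series=[[[0, 0.15, 0, -0.26, 0.05, -0.03, 0], [0, 0, 0, -0.24, 0.12, 0, 0], [0, 0, 0, -0.15, 0.12, 0, 0]]])

```text
time_s: 8.55
tcp_pos: [0.5213, 0.0927, 0.2723]
ee_rot: [[0.027, -0.326, -0.945], [-0.002, -0.945, 0.326], [-1.0, -0.007, -0.026]]
wrist_force: [8.1, -5.3, -3.0]
gripper_width: 0.002
```

```bash
python3 -c "
from h import *
circ(4,-20,.044)
p,d,c=shot('top')
overlay(p,c,[94.5,214.5,334.5],140,260,150,260,5,'ov4')
"
```

```text
ang -133.92579933895922 r 0.03938422669859106 z 0.27233803350052704
[[-0.2, 0.15], [-0.07, 0.24], [0.02, 0.25], [0.1, 0.23]]
```

View pics/ov4.png

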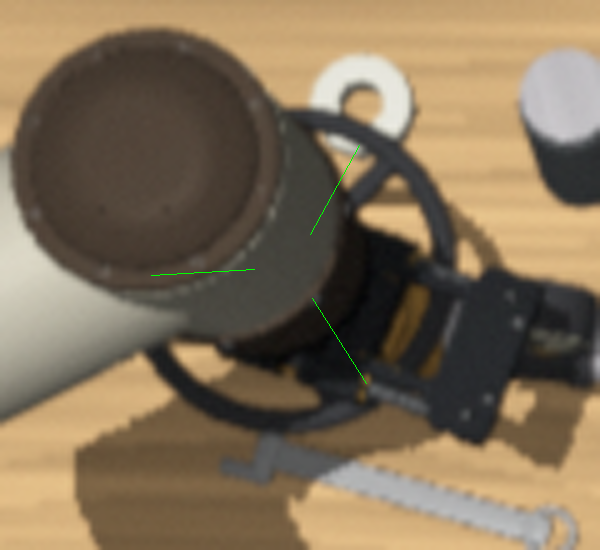

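Emit:
move_arm(series=[[[0, 0.15, 0, 0.12, -0.15, 0, 0], [0, 0, 0, 0, 0, 0.6, 0], [0, 0, 0, 0, 0, 0.9, 0], [0, 0, 0, -0.3, -0.8, 0.5, 0.5], [0, 0, 0, -0.3, -0.9, 0, 0.5], [0, 0, 0, -0.3, -0.9, 0, 0.8], [0, 0, 0, -0.2, -0.9, 0, 0.9], [0, 0, 0, 0, 0, 0, 1]]])

```text
time_s: 9.6
tcp_pos: [0.4561, -0.1353, 0.3951]
ee_rot: [[-0.014, -0.323, -0.946], [-0.003, -0.946, 0.323], [-1.0, 0.007, 0.012]]
wrist_force: [0.5, 0.4, -0.6]
gripper_width: 0.493
```

```bash
python3 -c "
from h import *
print(r.sense()['tcp_pos'])
p,d,c=shot('top','t5')
overlay(p,c,[94.5,214.5,334.5],140,260,150,260,5,'ov5')
f,a=spokes(p,c);k=np.argsort(f)[:6];print(k,f[k])
"
```

```text
[ 0.45611835 -0.13531506  0.39508778]
[90 89 91 88 87 92] [178.84781901 178.97292752 179.15974935 179.30609809 179.63699002
 179.70385742]
```

View pics/ov5.png

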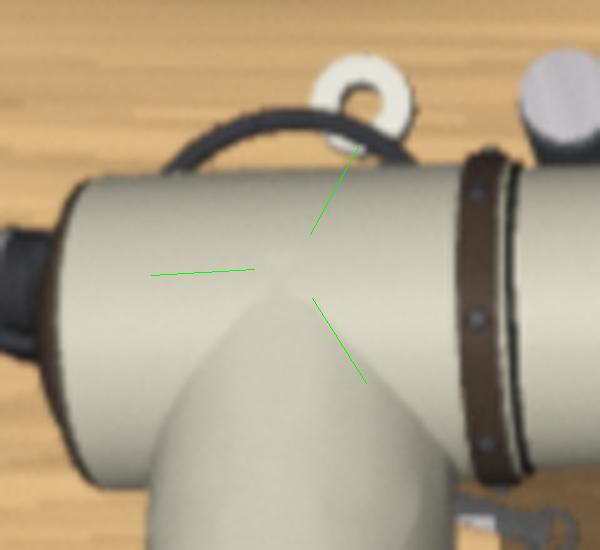

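View pics/t5.png

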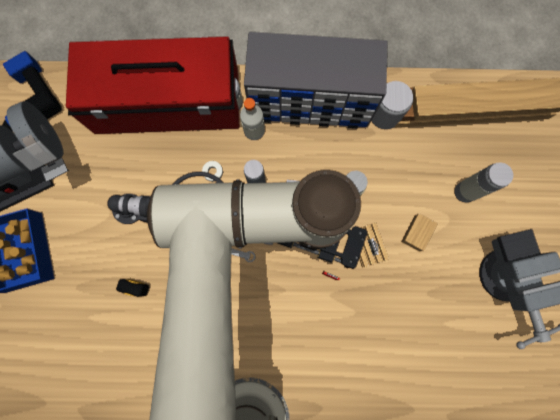

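```bash
python3 -c "
from h import *
p,d,c=shot('side','s5')
overlay(p,c,[94.5,214.5,334.5],190,275,200,265,7,'ov5')
"
```

```text
(no output)
```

View pics/ov5.png

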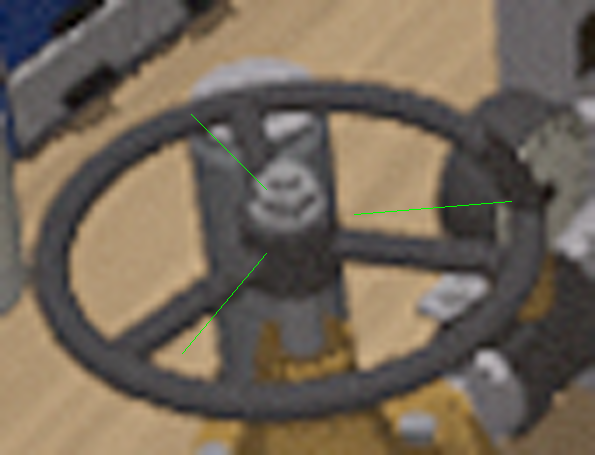

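View pics/s5.png

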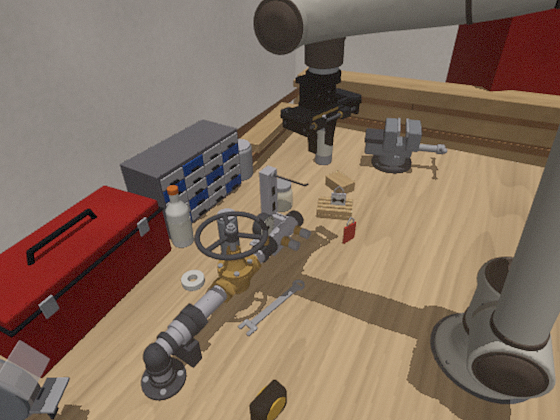

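```bash
cat >> h.py <<'E'
def fitwheel(p,c,z=.215,occl=None):
    g=cv2.cvtColor(p,cv2.COLOR_RGB2GRAY).astype(np.float32); g=np.minimum(g,110)
    from itertools import product
    n=60; xs=np.linspace(-.07,.07,141); Xg,Yg=np.meshgrid(xs,xs); R=np.hypot(Xg,Yg); A=np.arctan2(Yg,Xg)
    best=[]
    t=np.deg2rad(np.arange(0,360,2))
    # hub offset via rim darkness
    cand=[]
    for dx,dy in product(np.arange(-.012,.0121,.001),repeat=2):
        s=0
        for rr in (.071,.074,.077):
            uv=proj(np.c_[HUB[0]+dx+rr*np.cos(t),HUB[1]+dy+rr*np.sin(t),np.full(len(t),z)],c).astype(np.float32)
            s+=cv2.remap(g,uv[:,:1].copy(),uv[:,1:].copy(),1).mean()
        for rr in (.063,.086):
            uv=proj(np.c_[HUB[0]+dx+rr*np.cos(t),HUB[1]+dy+rr*np.sin(t),np.full(len(t),z)],c).astype(np.float32)
            s-=1.0*cv2.remap(g,uv[:,:1].copy(),uv[:,1:].copy(),1).mean()
        cand.append((s,dx,dy))
    cand.sort();s,dx,dy=cand[0]
    res=[]
    rr=np.arange(.024,.066,.002)
    for a in np.arange(0,120,1.):
        tot=0
        for k in range(3):
            th=np.deg2rad(a+120*k);u=np.array([np.cos(th),np.sin(th)]);v=np.array([-u[1],u[0]])
            for off,w in((-.003,1),(0,1),(.003,1),(-.012,-1.5),(.012,-1.5)):
                P=HUB+[dx,dy]+rr[:,None]*u+off*v
                uv=proj(np.c_[P,np.full(len(rr),z)],c).astype(np.float32)
                tot+=w*cv2.remap(g,uv[:,:1].copy(),uv[:,1:].copy(),1).mean()
        res.append((tot,a))
    res.sort()
    return (dx,dy),res[:4]
E
python3 -c "
from h import *
cs=viewer.camera_params('side');ct=viewer.camera_params('top')
for f,c in(('top0',ct),('side0',cs),('s1',cs),('s4',cs),('s5',cs)):
    print(f,fitwheel(cv2.imread(f'pics/{f}.png')[:,:,::-1].copy(),c))
"
```

```text
top0 ((np.float64(1.0408340855860843e-17), np.float64(0.002000000000000012)), [(np.float32(-383.88397), np.float64(118.0)), (np.float32(-376.17593), np.float64(119.0)), (np.float32(-375.93915), np.float64(117.0)), (np.float32(-358.0219), np.float64(0.0))])
side0 ((np.float64(-0.0029999999999999923), np.float64(0.006000000000000016)), [(np.float32(-234.3392), np.float64(118.0)), (np.float32(-232.18448), np.float64(119.0)), (np.float32(-227.45215), np.float64(117.0)), (np.float32(-221.20401), np.float64(0.0))])
s1 ((np.float64(-0.0029999999999999923), np.float64(0.005000000000000015)), [(np.float32(-336.78708), np.float64(117.0)), (np.float32(-332.9922), np.float64(118.0)), (np.float32(-332.59415), np.float64(116.0)), (np.float32(-322.7848), np.float64(115.0))])
s4 ((np.float64(-0.0029999999999999923), np.float64(0.005000000000000015)), [(np.float32(-294.96408), np.float64(62.0)), (np.float32(-293.70053), np.float64(63.0)), (np.float32(-290.08896), np.float64(61.0)), (np.float32(-286.04736), np.float64(64.0))])
s5 ((np.float64(-0.0029999999999999923), np.float64(0.006000000000000016)), [(np.float32(-246.87024), np.float64(77.0)), (np.float32(-243.93121), np.float64(78.0)), (np.float32(-236.20233), np.float64(76.0)), (np.float32(-224.31012), np.float64(79.0))])
```

Emit:
move_arm(series=[[[0, -0.1, 0, 0.34, 0.9, 0, 0], [0, 0, 0, 0.34, 0.9, 0, 0], [0, 0, 0, 0.34, 0.9, 0, 0], [0, 0, 0, 0.34, 0.8, 0, 0], [0, 0, 0, 0, 0, 0, 0], [0, 0, 0, 0, 0, -0.3, 0]]])

```text
time_s: 10.45
tcp_pos: [0.5409, 0.0904, 0.3763]
ee_rot: [[-0.002, -0.311, -0.95], [-0.002, -0.95, 0.311], [-1.0, 0.003, 0.001]]
wrist_force: [0.7, 0.6, -0.1]
gripper_width: 0.077
```

```bash
python3 -c "
from h import *
circ(1,20)"
```

```text
ang -104.09350522487819 r 0.03169829337394066 z 0.37629501724524983
[[0.2, -0.18]]
```

Emit:
move_arm(series=[[[0, 0, 0, -0.05, -0.17, -0.4, 0], [0, 0, 0, 0, 0, -0.5, 0], [0, 0, 0, 0, 0, -0.5, 0], [0, 0, 0, 0, 0, -0.33, 0], [0, 0, 0, 0, 0, 0, 0]]])

```text
time_s: 11.08
tcp_pos: [0.5353, 0.0821, 0.2679]
ee_rot: [[-0.009, -0.304, -0.953], [-0.003, -0.953, 0.304], [-1.0, 0.006, 0.007]]
wrist_force: [0.0, 0.0, 0.1]
gripper_width: 0.006
```

```bash
python3 -c "
from h import *
circ(3,18,.044)"
```

```text
ang -108.86562657867303 r 0.04116863494102963 z 0.2679342851579006
[[0.21, -0.08], [0.23, 0.03], [0.21, 0.1]]
```

Emit:
move_arm(series=[[[0, 0, 0, 0.21, -0.07, 0, 0], [0, 0, 0, 0.23, 0.04, 0, 0], [0, 0, 0, 0.19, 0.1, 0, 0], [0, 0, 0, 0, 0, 0, 0]]])

```text
time_s: 11.58
tcp_pos: [0.5747, 0.0858, 0.2703]
ee_rot: [[-0.013, -0.304, -0.953], [-0.005, -0.953, 0.304], [-1.0, 0.009, 0.01]]
wrist_force: [-0.5, 0.4, 0.4]
gripper_width: 0.004
```

```bash
python3 -c "
from h import *
circ(3,10,.044)
p,d,c=shot('side','s6')
print(fitwheel(p,c))
up(p,150,330,140,300,4,'s6c')"
```

```text
ang -53.510281271171614 r 0.04392992273999114 z 0.27025808798859485
[[0.1, 0.08], [0.08, 0.1], [0.06, 0.11]]
((np.float64(-0.0019999999999999914), np.float64(0.005000000000000015)), [(np.float32(-299.52737), np.float64(87.0)), (np.float32(-297.85785), np.float64(86.0)), (np.float32(-294.97784), np.float64(88.0)), (np.float32(-288.90152), np.float64(89.0))])
```

View pics/s6c.png

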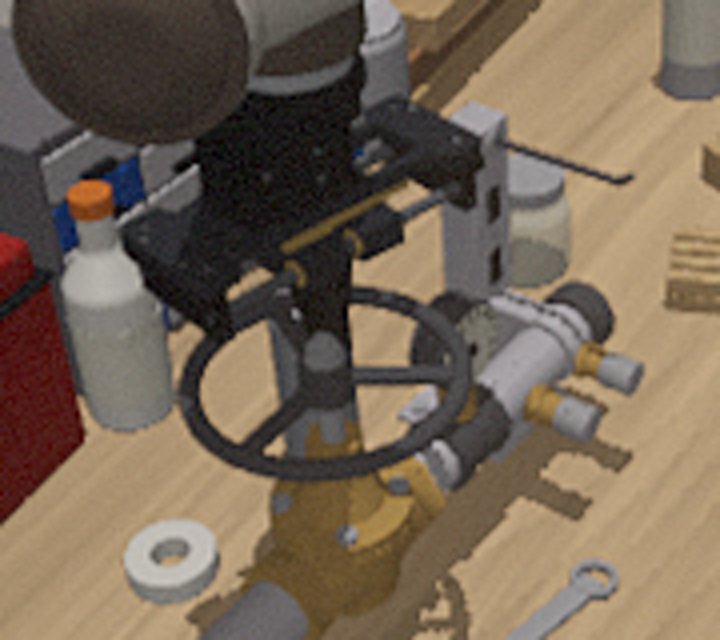

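Emit:
move_arm(series=[[[0, -0.1, 0, 0.09, 0.07, 0, 0], [0, 0, 0, 0, 0, 0, 0], [0, 0, 0, -0.15, -0.1, 0, 0], [0, 0, 0, 0, 0, 0.5, 0], [0, 0, 0, 0, 0, 0.9, 0], [0, 0, 0, 0, 0, 0.9, 0]]])

```text
time_s: 12.38
tcp_pos: [0.5668, 0.082, 0.4082]
ee_rot: [[-0.008, -0.305, -0.952], [-0.008, -0.952, 0.305], [-1.0, 0.01, 0.005]]
wrist_force: [0.9, 0.7, 0.3]
gripper_width: 0.007
```

```bash
python3 -c "
from h import *
s=r.sense();print(s['tcp_pos'],s['joints'])
p,d,c=shot('side','s7')
print(fitwheel(p,c))
p,d,c=shot('top','t7');print(fitwheel(p,c))"
```

```text
[0.5668194  0.08195064 0.4081958 ] [ 24.53416715  13.84892265   5.00918831   0.24784699 -81.75077081
  47.67023024]
((np.float64(-0.0019999999999999914), np.float64(0.005000000000000015)), [(np.float32(-361.12848), np.float64(91.0)), (np.float32(-360.48816), np.float64(92.0)), (np.float32(-351.54465), np.float64(93.0)), (np.float32(-349.73865), np.float64(90.0))])
((np.float64(1.0408340855860843e-17), np.float64(0.002000000000000012)), [(np.float32(-304.89685), np.float64(95.0)), (np.float32(-303.17865), np.float64(94.0)), (np.float32(-300.00653), np.float64(96.0)), (np.float32(-291.74884), np.float64(93.0))])
```

Emit:
move_arm(series=[[[0, 0, -0.83, -0.2, -0.86, 0, 1], [0, 0, -0.83, -0.2, -0.86, 0, 1], [0, 0, -0.83, -0.2, -0.86, 0, 1], [0, 0, -0.83, -0.2, -0.86, 0, 1], [0, 0, -0.83, -0.2, -0.86, 0, 1], [0, 0, -0.83, -0.2, -0.86, 0, 1], [0, 0, -0.83, -0.2, -0.86, 0, 1], [0, 0, -0.83, -0.2, -0.86, 0, 1], [0, 0, 0, 0, 0, -0.8, 1], [0, 0, 0, 0, 0, -0.8, 1], [0, 0, 0, 0, 0, 0, 1]]])

```text
time_s: 13.85
tcp_pos: [0.4644, -0.3432, 0.3187]
ee_rot: [[0.022, -0.954, -0.298], [-0.017, -0.299, 0.954], [-1.0, -0.016, -0.022]]
wrist_force: [0.2, -0.1, 0.7]
gripper_width: 0.995
```

```bash
python3 -c "
from h import *
s=r.sense();print(s['tcp_pos'],s['joints']);print(s['ee_rot'])
p,d,c=shot('wrist','w8');np.save('w8d.npy',d);np.save('w8c.npy',np.r_[c['mtx'],np.zeros((0,3))]);np.save('w8T.npy',c['pose'])
W=cloud(d,c)
p,d,c=shot('side','s8')"
```

```text
[ 0.46442571 -0.3432092   0.3186896 ] [-20.20686718  15.76780884  -5.08664455   0.49024828 -67.63846731
  37.40344276]
[[ 0.02195982 -0.95418364 -0.29841474]
 [-0.01651452 -0.2987922   0.9541753 ]
 [-0.99962245 -0.01602534 -0.0223193 ]]
```

View pics/w8.png

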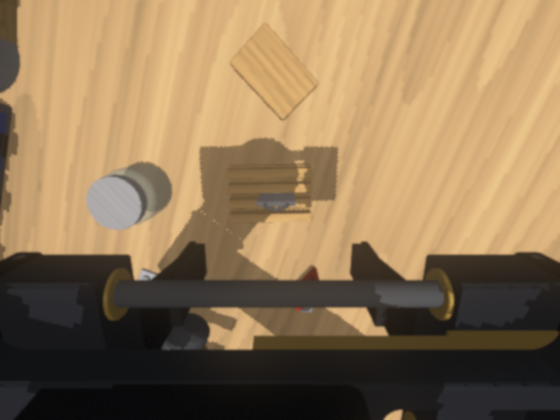

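View pics/s8.png

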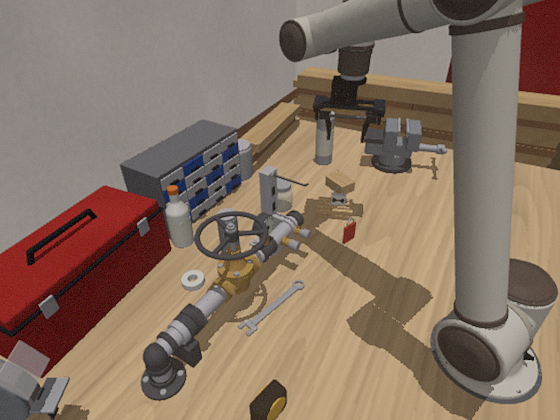

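```bash
python3 -c "
from h import *
np.set_printoptions(precision=4,suppress=True)
d=np.load('w8d.npy');c={'mtx':np.load('w8c.npy'),'pose':np.load('w8T.npy')}
W=cloud(d,c);v,u=np.mgrid[:420,:560]
m=(abs(u-270)<60)&(v>140)&(v<225)
t=m&(W[...,2]>.055)&(W[...,2]<.12);X=W[t];print(len(X),X.mean(0),X.min(0),X.max(0))
rc=cv2.minAreaRect(X[:,:2].astype(np.float32));print('tag',rc)
b=X[X[:,2]<.08];print(cv2.minAreaRect(b[:,:2].astype(np.float32)),b.mean(0))
k=np.polyfit(X[:,0],X[:,1],1);print(np.rad2deg(np.arctan(k[0])))
q=m&(W[...,2]>.026)&(W[...,2]<.037);X=W[q];print('rack',cv2.minAreaRect(X[:,:2].astype(np.float32)),np.median(X[:,2]))
"
```

```text
394 [ 0.4694 -0.3328  0.0755] [ 0.4475 -0.3415  0.0557] [ 0.4912 -0.3224  0.1019]
tag ((0.469367116689682, -0.3318292498588562), (0.04536968842148781, 0.005877373740077019), 18.693151473999023)
((0.469367116689682, -0.3318292498588562), (0.04536968842148781, 0.005877373740077019), 18.693151473999023) [ 0.4696 -0.333   0.0694]
17.852392541153385
rack ((0.47807443141937256, -0.3286503255367279), (0.11043577641248703, 0.07217667251825333), 18.567712783813477) 0.03106768211806532
```

Emit:
move_arm(series=[[[0.12, 0.16, 0.16, 0.08, 0.19, 0, 1], [0, 0, 0, 0, 0, -0.8, 1], [0, 0, 0, 0, 0, -0.8, 1], [0, 0, 0, 0, 0, 0, 1]]])

```text
time_s: 14.45
tcp_pos: [0.4776, -0.3315, 0.2365]
ee_rot: [[0.025, -0.944, -0.328], [-0.011, -0.329, 0.944], [-1.0, -0.02, -0.019]]
wrist_force: [-0.1, 0.8, 0.3]
gripper_width: 1.0
```

Emit:
move_arm(series=[[[0.08, 0.2, -0.06, -0.14, 0, -0.3, 1], [0.03, 0.08, 0, 0, 0, -0.5, 1], [0, 0, 0, 0, 0, -0.5, 1], [0, 0, 0, 0, 0, 0, 1]]])

```text
time_s: 14.95
tcp_pos: [0.4734, -0.3326, 0.1647]
ee_rot: [[-0.004, -0.946, -0.323], [-0.001, -0.323, 0.947], [-1.0, 0.004, 0.0]]
wrist_force: [-0.3, -0.1, -0.3]
gripper_width: 1.002
```

Emit:
move_arm(series=[[[0, 0, 0, -0.06, 0.01, -0.4, 1], [0, 0, 0, 0, 0, -0.3, 1], [0, 0, 0, 0, 0, 0, 1]]])

```text
time_s: 15.32
tcp_pos: [0.4738, -0.3338, 0.1288]
ee_rot: [[0.006, -0.946, -0.324], [-0.006, -0.324, 0.946], [-1.0, -0.004, -0.008]]
wrist_force: [0.5, -0.5, 0.1]
gripper_width: 1.0
```

```bash
python3 -c "
from h import *
p,d,c=shot('wrist','w9')
p,d,c=shot('side','s9');up(p,290,410,100,230,4.5,'s9c')"
```

```text
(no output)
```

View pics/w9.png

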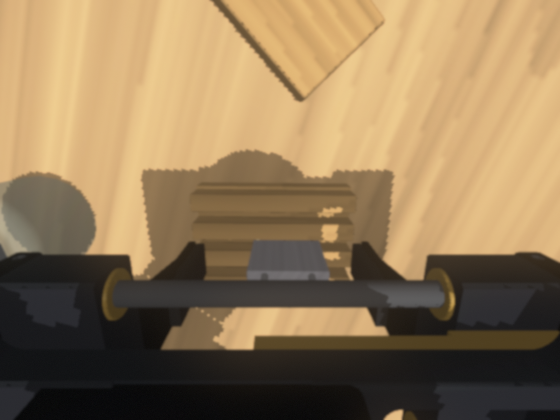

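View pics/s9c.png

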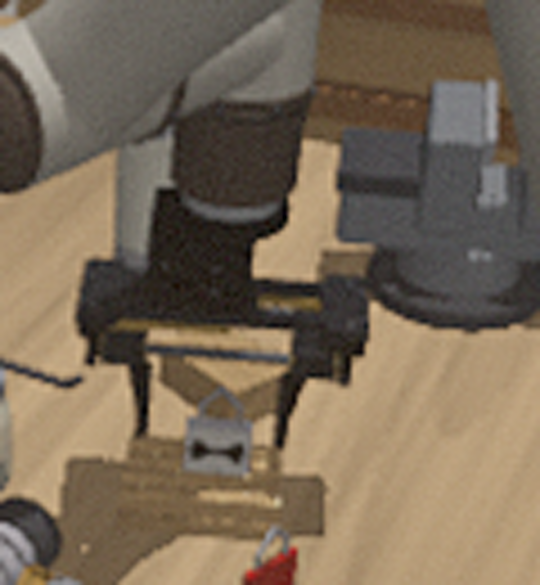

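Emit:
move_arm(series=[[[0, 0, 0, -0.09, 0.04, -0.25, 1], [0, 0, 0, 0, 0, 0, 1]]])

```text
time_s: 15.68
tcp_pos: [0.4709, -0.3325, 0.1183]
ee_rot: [[0.014, -0.946, -0.325], [-0.01, -0.325, 0.946], [-1.0, -0.01, -0.014]]
wrist_force: [0.6, 0.2, 0.6]
gripper_width: 0.998
```

Emit:
move_arm(series=[[[0.08, 0.12, 0, -0.03, 0.01, -0.08, 1], [0, 0, 0, 0, 0, 0, 1]]])

```text
time_s: 15.92
tcp_pos: [0.4705, -0.3325, 0.1156]
ee_rot: [[0.001, -0.945, -0.326], [-0.0, -0.326, 0.945], [-1.0, -0.0, -0.0]]
wrist_force: [0.7, 0.2, -0.5]
gripper_width: 0.996
```

Emit:
move_arm(series=[[[0, 0, 0, 0, 0, 0, 0.3], [0, 0, 0, 0, 0, 0, 0.3], [0, 0, 0, 0, 0, 0, 0.3], [0, 0, 0, 0, 0, 0, 0.3], [0, 0, 0, 0, 0, 0, 0.3], [0, 0, 0, 0, 0, 0, 0.3], [0, 0, 0, 0, 0, 0, 0.3], [0, 0, 0, 0, 0, 0, 0.3]]])

```text
time_s: 16.92
tcp_pos: [0.4709, -0.3328, 0.1163]
ee_rot: [[0.001, -0.945, -0.326], [-0.001, -0.326, 0.945], [-1.0, -0.001, -0.001]]
wrist_force: [0.5, -0.2, 0.8]
gripper_width: 0.523
```

Emit:
move_arm(series=[[[0, 0, 0, 0, 0, 0.2, 0.3], [0, 0, 0, 0, 0, 0.4, 0.3], [0, 0, 0, 0, 0, 0.6, 0.3], [0, 0, 0, 0, 0, 0.9, 0.3], [0, 0, 0, 0, 0, 0.9, 0.3], [0, 0, 0, 0, 0, 0.6, 0.3], [0, 0, 0, 0, 0, 0, 0.3]]])

```text
time_s: 17.8
tcp_pos: [0.4688, -0.332, 0.3437]
ee_rot: [[0.004, -0.945, -0.326], [-0.002, -0.326, 0.945], [-1.0, -0.003, -0.003]]
wrist_force: [-0.0, 0.3, -0.1]
gripper_width: 0.521
```

```bash
python3 -c "
from h import *
p,d,c=shot('wrist','w10')
p,d,c=shot('side','s10');up(p,270,430,40,230,3.5,'s10c')"
```

```text
(no output)
```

View pics/w10.png

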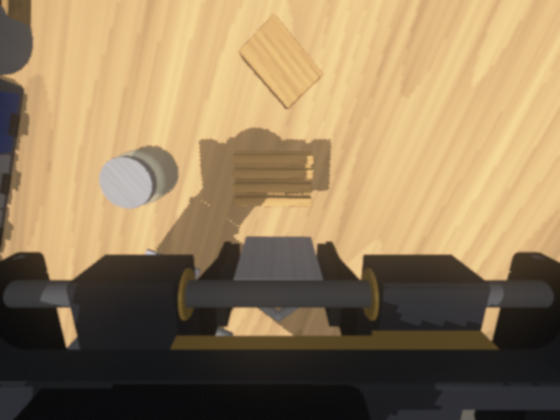

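View pics/s10c.png

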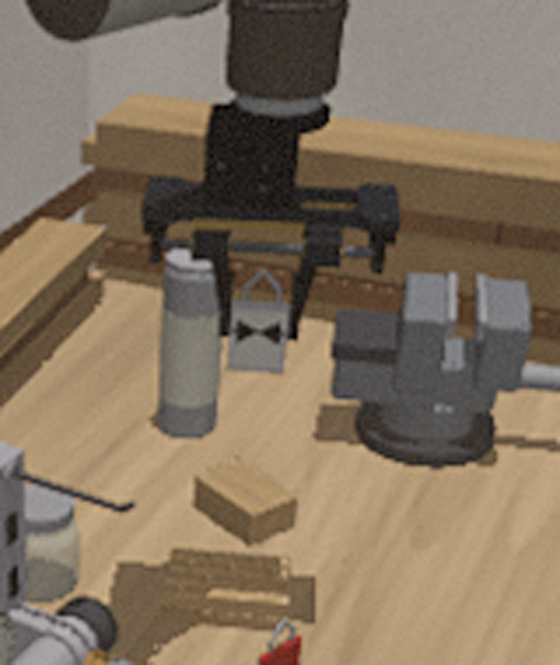

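```bash
python3 -c "
from h import *
np.set_printoptions(precision=4,suppress=True)
p=np.load('top0_p.npy');d=np.load('top0_d.npy');ct=viewer.camera_params('top');W=cloud(d,ct)
v,u=np.mgrid[:420,:560]
m=(u>280)&(u<305)&(v>205)&(v<245)&(W[...,2]>.225)&(W[...,2]<.25)&(W[...,0]<.55)
X=W[m];k=np.polyfit(X[:,0],X[:,1],1);print('hook top',len(X),k,np.rad2deg(np.arctan(k[0])),X[np.argsort(X[:,0])][:6],np.median(X[:,2]))
d=np.load('side0_d.npy');cs=viewer.camera_params('side');W=cloud(d,cs)
m=(u>278)&(u<310)&(v>172)&(v<190)&(W[...,2]>.225)&(W[...,2]<.25)&(W[...,0]<.55)
X=W[m];k=np.polyfit(X[:,0],X[:,1],1);print('hook side',len(X),k,np.rad2deg(np.arctan(k[0])),X[np.argsort(X[:,0])][:8],np.median(X[:,2]))
"
```

```text
hook top 81 [-0.0919 -0.0531] -5.251597164937056 [[ 0.4704 -0.0988  0.2444]
 [ 0.4705 -0.0966  0.2428]
 [ 0.4708 -0.0943  0.2404]
 [ 0.4728 -0.0965  0.2429]
 [ 0.4731 -0.0943  0.2406]
 [ 0.4734 -0.0989  0.2384]] 0.2379733596474638
hook side 65 [-0.1025 -0.0442] -5.849889821428952 [[ 0.47   -0.0936  0.2394]
 [ 0.4704 -0.0943  0.2418]
 [ 0.4713 -0.0906  0.2408]
 [ 0.4716 -0.0911  0.2433]
 [ 0.4749 -0.0928  0.2356]
 [ 0.4754 -0.0937  0.2378]
 [ 0.4758 -0.0945  0.2402]
 [ 0.4774 -0.0924  0.2351]] 0.23572764021799364
```

Emit:
move_arm(series=[[[0, 0, 0.92, -0.12, 0.45, 0, 0.3], [0, 0, 0.92, -0.12, 0.45, 0, 0.3], [0, 0, 0.92, -0.12, 0.45, 0, 0.3], [0, 0, 0.92, -0.12, 0.45, 0, 0.3], [0, 0, 0.92, -0.12, 0.45, 0, 0.3], [0, 0, 0.92, -0.12, 0.45, 0, 0.3], [0, 0, 0.92, -0.12, 0.45, 0, 0.3], [0, 0, 0.92, -0.12, 0.45, 0, 0.3], [0, 0, 0.92, -0.12, 0.45, 0, 0.3], [0, 0, 0, 0, 0, 0, 0.3]]])

```text
time_s: 19.15
tcp_pos: [0.3924, -0.0802, 0.3215]
ee_rot: [[-0.04, -0.048, -0.998], [-0.014, -0.999, 0.048], [-0.999, 0.016, 0.039]]
wrist_force: [0.7, 0.3, -0.9]
gripper_width: 0.523
```

Emit:
move_arm(series=[[[0.1, -0.28, -0.3, 0.2, -0.16, -0.3, 0.3], [0, 0, 0, 0, 0, -0.45, 0.3], [0, 0, 0, 0, 0, 0, 0.3]]])

```text
time_s: 19.52
tcp_pos: [0.4036, -0.091, 0.273]
ee_rot: [[-0.005, -0.094, -0.996], [0.001, -0.996, 0.094], [-1.0, -0.0, 0.005]]
wrist_force: [-0.4, -1.2, 0.2]
gripper_width: 0.523
```

```bash
python3 -c "
from h import *
s=r.sense();print(s['tcp_pos'])
p,d,c=shot('side','s11');np.save('s11d.npy',d);up(p,230,400,100,250,4.5,'s11c')
p,d,c=shot('top','t11');up(p,240,360,160,300,4.2,'t11c')
p,d,c=shot('wrist','w11')"
```

```text
[ 0.40364781 -0.09102824  0.27303992]
```

View pics/s11c.png

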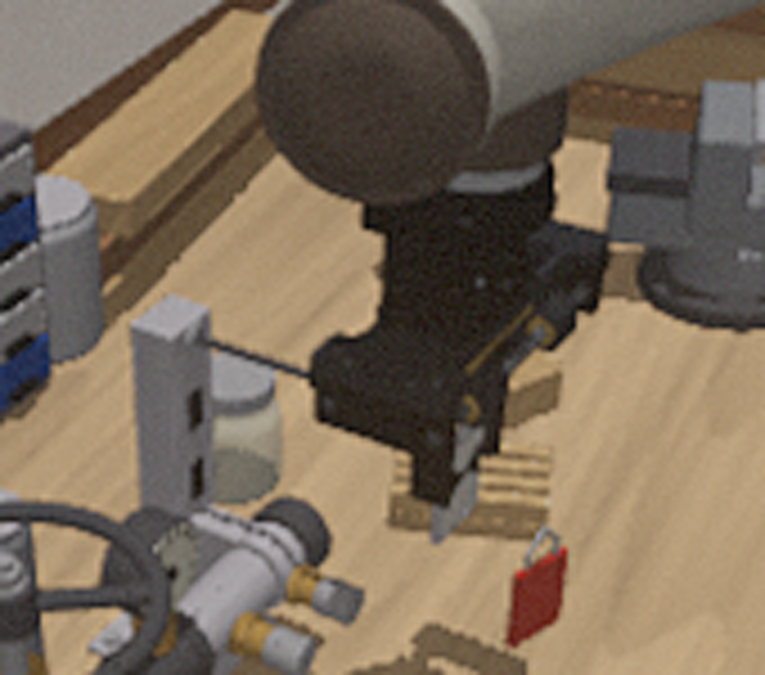

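View pics/t11c.png

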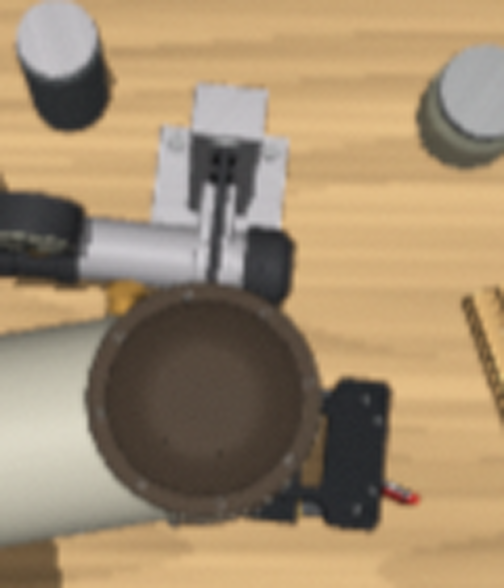

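View pics/w11.png

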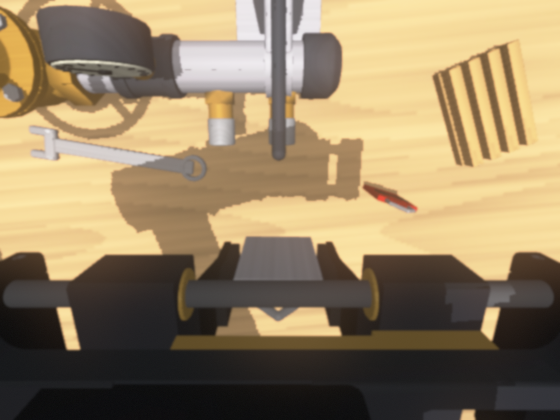

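```bash
python3 -c "
from h import *
np.set_printoptions(precision=4,suppress=True)
p,d,c=shot('wrist');W=cloud(d,c);s=r.sense();T=np.eye(4);T[:3,:3]=s['ee_rot'];T[:3,3]=s['tcp_pos']
v,u=np.mgrid[:420,:560]
m=(abs(u-279)<10)&(v>40)&(v<165)&(W[...,2]>.2)
X=W[m];print('hook z',np.median(X[:,2]),'n',len(X));k=np.polyfit(X[:,0],X[:,1],1);print(k,np.rad2deg(np.arctan(k[0])))
for x in(.47,.48,.49,.5,.52):
   q=X[abs(X[:,0]-x)<.004]
   if len(q):print(x,q.mean(0),q[:,2].max())
print('tip',X[np.argsort(X[:,0])][:5])
L=(W-T[:3,3])@T[:3,:3]
m=(u>225)&(u<330)&(v>232)&(v<282)
for row in(238,245,252,260,270,276): print(row,L[row,278],L[row,240],L[row,318])
for row in (300,308,312,316,318,320): print(row,L[row,278])
"
```

```text
hook z 0.2369775732284849 n 1690
[-0.0862 -0.0551] -4.928891236186912
0.47 [ 0.4715 -0.0957  0.2421] 0.2447949881375604
0.48 [ 0.48   -0.0965  0.2373] 0.2412006778444253
0.49 [ 0.49   -0.0974  0.2367] 0.23871445260966825
0.5 [ 0.5001 -0.0982  0.2366] 0.23880886093651923
tip [[ 0.4684 -0.0952  0.2402]
 [ 0.4684 -0.0964  0.2415]
 [ 0.4684 -0.096   0.2414]
 [ 0.4686 -0.0947  0.2414]
 [ 0.4686 -0.0956  0.2425]]
238 [ 0.0982 -0.0012 -0.002 ] [ 0.2766 -0.0515  0.0702] [0.277  0.0521 0.0704]
245 [ 0.0863 -0.0012 -0.0019] [ 0.2769 -0.0519  0.0803] [ 0.0693  0.0222 -0.0093]
252 [ 0.0755 -0.0012 -0.002 ] [ 0.2758 -0.0522  0.09  ] [ 0.0623  0.0213 -0.008 ]
260 [ 0.0642 -0.0012 -0.0022] [ 0.0641 -0.023  -0.0022] [ 0.0611  0.0213 -0.0037]
270 [ 0.053  -0.0012 -0.0017] [ 0.053  -0.0217 -0.0018] [ 0.053   0.0204 -0.0017]
276 [ 0.0456 -0.0012 -0.0023] [ 0.046  -0.0208 -0.0021] [ 0.0466  0.0195 -0.0017]
300 [-0.017  -0.0012 -0.0295]
308 [ 0.2771 -0.0011  0.1781]
312 [ 0.0167 -0.0012 -0.0014]
316 [ 0.0152 -0.0012 -0.0006]
318 [ 0.0161 -0.0012  0.0011]
320 [ 0.0157 -0.0012  0.0018]
```

Emit:
move_arm(series=[[[0, -0.03, 0, 0, 0.03, -0.1, 0.3], [0, 0, 0, 0, 0, 0, 0.3]]])

```text
time_s: 19.98
tcp_pos: [0.4062, -0.0886, 0.2711]
ee_rot: [[0.01, -0.093, -0.996], [0.002, -0.996, 0.093], [-1.0, -0.003, -0.01]]
wrist_force: [-0.4, 0.7, -1.3]
gripper_width: 0.522
```

Emit:
move_arm(series=[[[0, 0.05, 0, 0.25, -0.045, -0.05, 0.3], [0, 0, 0, 0.25, -0.022, -0.02, 0.3], [0, 0, 0, 0.15, -0.013, 0, 0.3], [0, 0, 0, 0, 0, 0, 0.3]]])

```text
time_s: 20.48
tcp_pos: [0.4492, -0.0937, 0.2668]
ee_rot: [[0.004, -0.092, -0.996], [0.001, -0.996, 0.092], [-1.0, -0.002, -0.004]]
wrist_force: [-0.7, 0.6, -0.4]
gripper_width: 0.523
```

```bash
python3 -c "
from h import *
s=r.sense();x,y,z=s['tcp_pos'];print(s['tcp_pos'],s['ee_rot'][:,0],'line err',y-(-.0551-.0862*x))
p,d,c=shot('wrist','w12');up(p,200,360,60,340,2.1,'w12c')
p,d,c=shot('side','s12');up(p,230,400,100,250,4.5,'s12c')"
```

```text
[ 0.4492407  -0.09365726  0.26684918] [ 0.00405046  0.00134376 -0.99999089] line err 0.00016728736983703807
```

View pics/w12c.png

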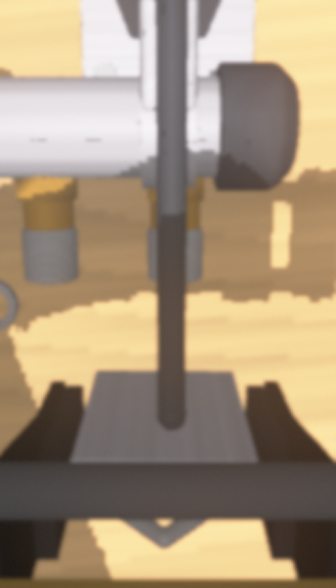

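View pics/s12c.png

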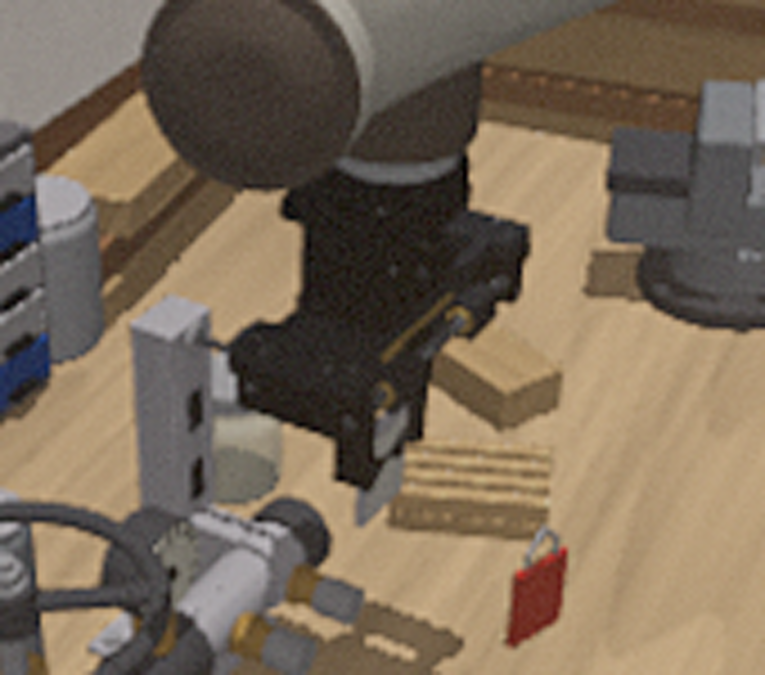

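Emit:
move_arm(series=[[[0, 0, 0, 0, -0.045, 0.04, 0.3], [0, 0, 0, 0, 0, 0, 0.3]]])

```text
time_s: 20.82
tcp_pos: [0.4477, -0.0965, 0.2696]
ee_rot: [[0.004, -0.092, -0.996], [0.002, -0.996, 0.092], [-1.0, -0.002, -0.004]]
wrist_force: [-0.1, 0.8, -0.5]
gripper_width: 0.52
```

```bash
python3 -c "
from h import *
s=r.sense();x,y,z=s['tcp_pos'];print(s['tcp_pos'],s['ee_rot'][:,0],'line err',y-(-.0551-.0862*x))
p,d,c=shot('wrist','w13');up(p,200,360,60,340,2.1,'w13c')"
```

```text
[ 0.44774712 -0.09653356  0.26960425] [ 0.00377905  0.00153619 -0.99999168] line err -0.002837760549678145
```

View pics/w13c.png

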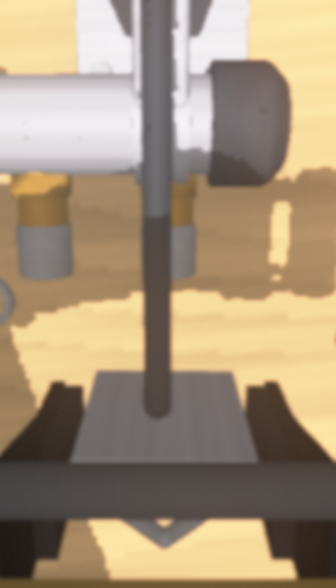

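Emit:
move_arm(series=[[[0, 0, 0, 0.1, 0.018, 0, 0.3], [0, 0, 0, 0.2, -0.018, 0, 0.3], [0, 0, 0, 0.2, -0.018, 0, 0.3], [0, 0, 0, 0, 0, 0, 0.3]]])

```text
time_s: 21.38
tcp_pos: [0.4802, -0.0975, 0.2697]
ee_rot: [[0.005, -0.092, -0.996], [0.002, -0.996, 0.092], [-1.0, -0.002, -0.004]]
wrist_force: [-0.2, 0.7, -0.0]
gripper_width: 0.522
```

```bash
python3 -c "
from h import *
s=r.sense();x,y,z=s['tcp_pos'];print(s['tcp_pos'],s['ee_rot'][:,0],'line err',y-(-.0551-.0862*x),s['wrist_force'])
p,d,c=shot('wrist','w14');up(p,200,360,60,340,2.1,'w14c')"
```

```text
[ 0.48021199 -0.09753545  0.26971613] [ 0.0046217   0.00155976 -0.9999881 ] line err -0.001041175811801659 [-0.19347233  0.70190574 -0.04497444]
```

View pics/w14c.png

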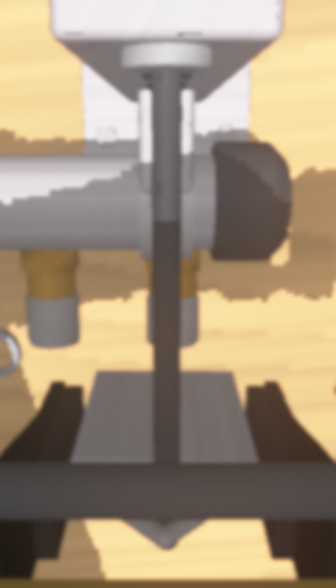

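Emit:
move_arm(series=[[[0, 0, 0, 0.2, -0.018, 0, 0.3], [0, 0, 0, 0.2, -0.018, 0, 0.3], [0, 0, 0, 0, 0, 0, 0.3]]])

```text
time_s: 21.8
tcp_pos: [0.5053, -0.0999, 0.2695]
ee_rot: [[0.004, -0.092, -0.996], [0.002, -0.996, 0.092], [-1.0, -0.002, -0.004]]
wrist_force: [0.9, 0.1, -0.8]
gripper_width: 0.527
```

```bash
python3 -c "
from h import *
s=r.sense();x,y,z=s['tcp_pos'];print(s['tcp_pos'],s['ee_rot'][:,0],'line err',y-(-.0551-.0862*x),s['wrist_force'])
p,d,c=shot('wrist','w15');up(p,200,360,60,340,2.1,'w15c')
p,d,c=shot('side','s15');up(p,230,400,100,250,4.5,'s15c')"
```

```text
[ 0.50534601 -0.09988559  0.2694765 ] [ 0.00395709  0.00157    -0.99999094] line err -0.001224767658321399 [ 0.85899247  0.09728538 -0.80260241]
```

View pics/w15c.png

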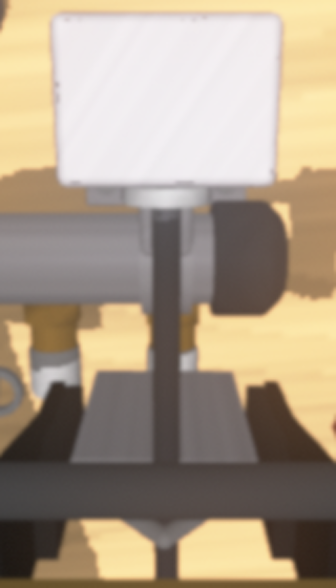

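View pics/s15c.png

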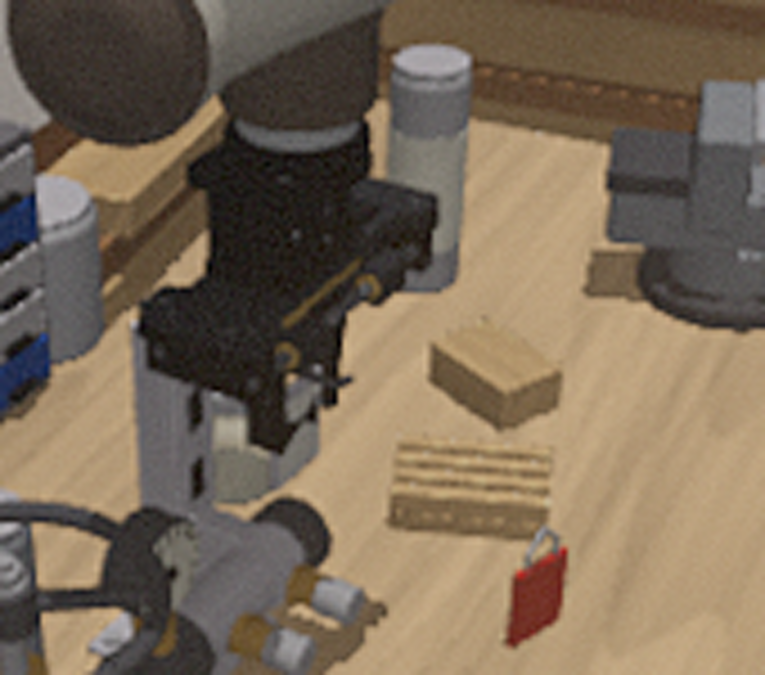

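Emit:
move_arm(series=[[[0, 0, 0, 0.03, 0, -0.12, 0.3], [0, 0, 0, 0, 0, -0.06, 0.3], [0, 0, 0, 0, 0, 0, 0.3]]])

```text
time_s: 22.28
tcp_pos: [0.5058, -0.1001, 0.2582]
ee_rot: [[0.004, -0.092, -0.996], [0.001, -0.996, 0.092], [-1.0, -0.001, -0.003]]
wrist_force: [0.2, -0.8, 0.5]
gripper_width: 0.524
```

Emit:
move_arm(series=[[[0, 0, 0, 0, 0, -0.035, 0.3], [0, 0, 0, 0, 0, 0, 0.3], [0, 0, 0, 0, 0, 0, 0.6], [0, 0, 0, 0, 0, 0, 0.7], [0, 0, 0, 0, 0, 0, 0.8], [0, 0, 0, 0, 0, 0, 0.8], [0, 0, 0, 0, 0, 0, 0.8], [0, 0, 0, 0, 0, 0, 0.8]]])

```text
time_s: 23.28
tcp_pos: [0.5061, -0.1, 0.2573]
ee_rot: [[0.005, -0.091, -0.996], [0.001, -0.996, 0.091], [-1.0, -0.002, -0.005]]
wrist_force: [-0.1, 0.5, 0.9]
gripper_width: 0.797
```

```bash
python3 -c "
from h import *
p,d,c=shot('wrist','w16');up(p,180,380,60,340,2.1,'w16c')
p,d,c=shot('side','s16');up(p,230,400,100,250,4.5,'s16c')"
```

```text
(no output)
```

View pics/w16c.png

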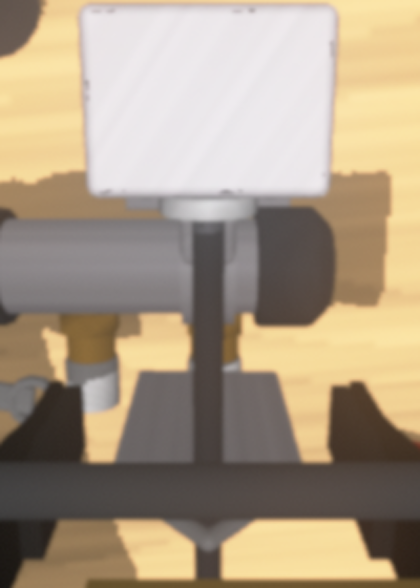

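View pics/s16c.png

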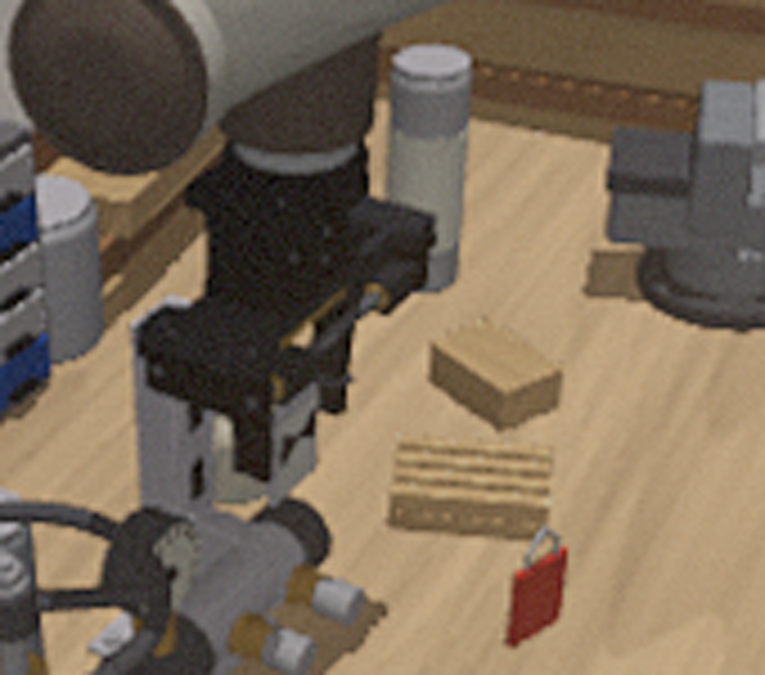

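Emit:
move_arm(series=[[[0, 0, 0, 0, 0, 0.2, 0.9], [0, 0, 0, 0, 0, 0.4, 0.9], [0, 0, 0, 0, 0, 0.6, 0.9], [0, 0, 0, 0, 0, 0.8, 0.9], [0, 0, 0, 0, 0, 0.8, 0.9], [0, 0, 0, -0.8, 0, 0.4, 0.9], [0, 0, 0, -0.9, -0.3, 0, 0.9], [0, 0, 0, 0, -0.9, 0, 0.9], [0, 0, 0, 0, -0.9, 0, 0.9], [0, 0, 0, 0, -0.9, 0, 0.9], [0, 0, 0, 0, 0, 0, 0.9], [0, 0, 0, 0, 0, 0, 0.9]]])

```text
time_s: 24.88
tcp_pos: [0.3971, -0.2847, 0.4669]
ee_rot: [[0.021, -0.088, -0.996], [-0.003, -0.996, 0.088], [-1.0, 0.002, -0.021]]
wrist_force: [-0.3, -0.3, -0.3]
gripper_width: 0.9
```

```bash
python3 -c "
from h import *
p,d,c=shot('side','s17');up(p,230,400,100,250,4.5,'s17c');np.save('s17d.npy',d)
print(fitwheel(p,c))
W=cloud(d,c)
p,d,c=shot('top','t17');print(fitwheel(p,c))"
```

```text
((np.float64(-0.0029999999999999923), np.float64(0.006000000000000016)), [(np.float32(-256.98517), np.float64(93.0)), (np.float32(-253.93823), np.float64(94.0)), (np.float32(-251.98668), np.float64(92.0)), (np.float32(-243.50583), np.float64(95.0))])
((np.float64(1.0408340855860843e-17), np.float64(0.002000000000000012)), [(np.float32(-339.20923), np.float64(93.0)), (np.float32(-335.30585), np.float64(94.0)), (np.float32(-328.06067), np.float64(92.0)), (np.float32(-321.77176), np.float64(95.0))])
```

View pics/s17c.png

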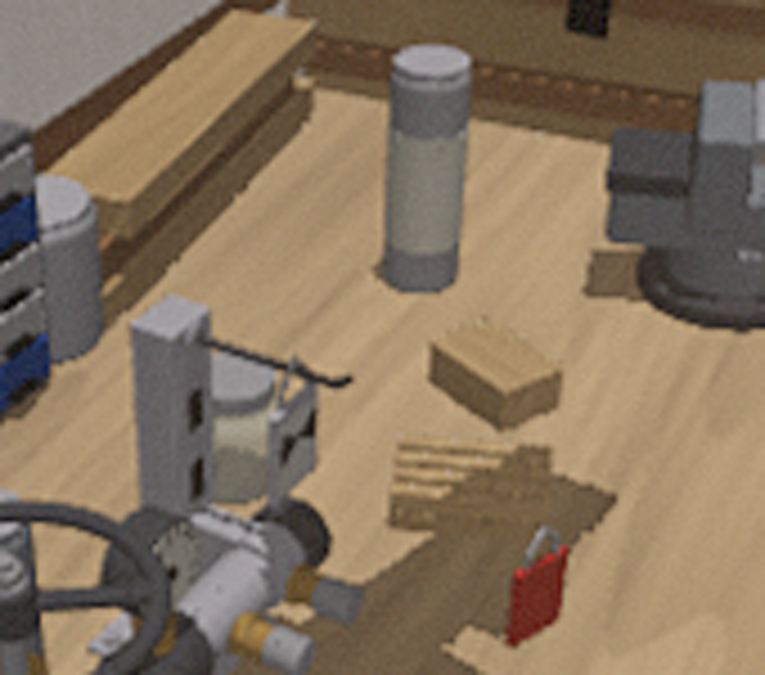

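View pics/t17.png

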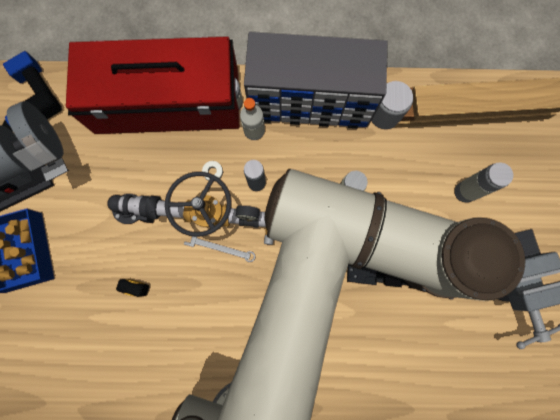

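Emit:
move_arm(series=[[[0, 0, 0, 0, 0, 0, 0.9], [0, 0, 0, 0, 0, 0, 0.9], [0, 0, 0, 0, 0, 0, 0.9], [0, 0, 0, 0, 0, 0, 0.9], [0, 0, 0, 0, 0, 0, 0.9], [0, 0, 0, 0, 0, 0, 0.9], [0, 0, 0, 0, 0, 0, 0.9], [0, 0, 0, 0, 0, 0, 0.9]]])

```text
time_s: 25.98
tcp_pos: [0.3978, -0.2815, 0.4675]
ee_rot: [[0.022, -0.081, -0.996], [-0.004, -0.997, 0.081], [-1.0, 0.002, -0.023]]
wrist_force: [0.4, -0.1, 0.7]
gripper_width: 0.899
```

```bash
python3 -c "
from h import *
p,d,c=shot('side','s18');up(p,230,400,100,250,4.5,'s18c')
q=cv2.imread('pics/s17.png')[:,:,::-1];print('tag change',np.abs(p[180:220,285:305].astype(int)-q[180:220,285:305]).mean())
print(r.sense()['time_s'],r.finish_job())"
```

```text
tag change 3.21875
the job is handed in; nothing more can be done
26.025 None
```

View pics/s18c.png

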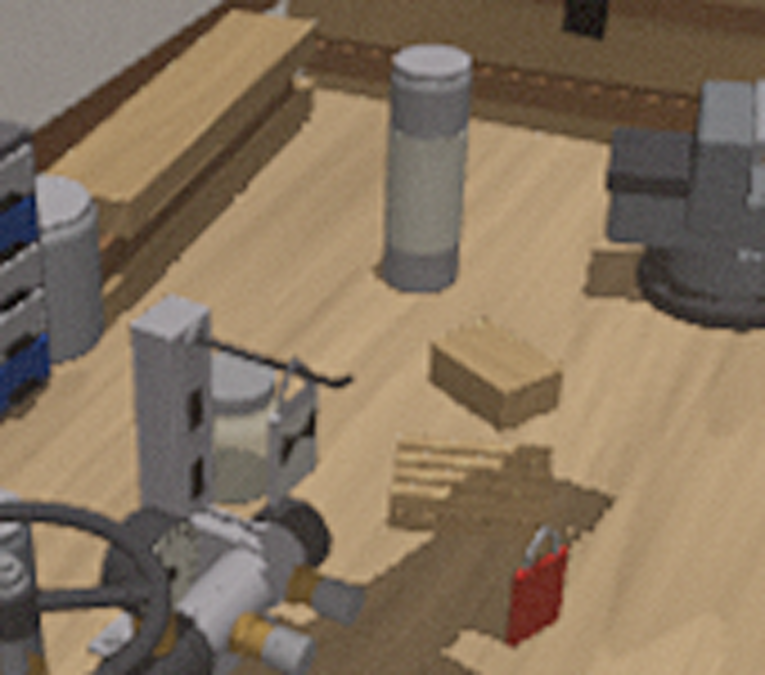

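The valve is backed off a quarter turn from its fully open stop, and the tag hangs by its bail on the hook, marked face outward. The job was handed in at 26.0 s.

- **Valve:** I turned the wheel counter-clockwise about 1.2 turns. The wrist force then jumped to about 55 N, and on further pushing the wheel showed no movement in the picture. My first back-off overshot to about 105°, so I pushed it back counter-clockwise. The last pictures put it about 90° short of the stop, with top and side cameras both reading 93° against a stop at about 62.5°. I read the stop angle mainly from the side view; a rougher reading from the partly blocked top view gave 64.5°.
- **Tag:** I lifted the tag from the rack's middle groove and threaded it over the hook tip without contact. After release it hung still for the last second before hand-in, with the bow-tie sign towards the free end of the hook. The gripper was well clear.
- **Loose things:** Those visible in the last pictures were where they started; I compared them by eye only. In the last top view the arm hid some of them.
- **Camera disagreement:** The two cameras placed the hub about 4 mm apart, so I set the final hook alignment from the wrist camera.

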